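# Set the last brass stud with the spring punch

## Task

One brass stud in the dark wooden panel still stands proud of the wood. Take the red-handled spring punch from its leaning rest, hold it upright on that stud and press straight down until the stud is fully home and the punch then trips with a snap; let off there, do not ram it. Put the punch back in its rest as it was, let go, and leave the glue bottle, mallet, chisel and stud box alone.

Things in the scene. Friction and masses are not known exactly. Their poses are not given: they have to be found in the camera images.
- punch: red-handled spring punch, 180 mm long, 0.3 kg, loose. Origin at the tip of the unpressed nose, z along its axis to the handle end. Along z in mm: steel nose, diameter 10, 0-35; steel barrel, 24, 35-105; dark collar, 40, 105-112; red grip, 20, 112-170; brass cap, 24, 170-180. Hold the red grip, fingertips just above the collar, which then takes the push. Starts leaning 30 degrees
- punch_tip (a point): centre of the nose's flat end; the nose slides 0-12 mm into the barrel. Its spring resists with 8 N as it starts to move, rising to 14 N at 3 to 4 mm; there it trips: the resistance falls to 8 N at 6.5 mm and 2 to 3 N at 9 mm; then 6 N at 12 mm, a hard stop. Tripped: in by more than 7 mm. It springs back out when let off
- punch_collar (a point): point on the punch's axis at the underside of its collar, 105 mm above the unpressed tip. Held by the grip, the punch can swing some degrees between the fingers about the line through them as the hand tilts, so check it again after turning it
- rest: fixed tool rest, base 150 x 110 x 12 mm with a three-sided plywood trough leaning 30 degrees, top towards its own -x, open on its upper (+x) side and both ends. Inner width 29, walls 6, trough 80 long, 36 deep. The barrel lies on the lower wall, the collar's underside sits on the trough's upper end. Origin under the base, 22 mm below rest_foot; z up. Left or right on the bench, yaw within 0.4 rad
- rest_foot (a point): where the tip of the unpressed nose lies when the punch is in the rest, 22 mm above the bench
- rest_top (a point): where punch_collar lies when the punch is in the rest; rest_foot to rest_top is the axis of the rest
- panel: fixed dark wooden panel 190 x 150 x 24 mm on a pale riser. Origin below its centre, 60 mm under its flat top, which is 60 to 90 mm above the bench. Three brass studs near its corners are already flush; the fourth stands proud. Steel cleats at its two long edges reach 1 mm above the top, their bolts 7 mm
- stud_top (a point): centre of the flat head, 20 mm in diameter, of the proud brass stud (at x 35, y -30 mm in the panel's frame); 6 to 10 mm above the wood at the start, level with the wood when home
- stud (a joint): how far the stud is driven (m): 0 is 10 mm proud, 0.010 is fully home, level with the wood, on a hard stop. It slides down stiffly, at about 10 to 11 N, and stays where it is left
- glue: yellow glue bottle, 64 mm diameter, 130 mm tall, standing; origin at the centre of its underside. Leave alone
- mallet: wooden mallet lying flat, 240 mm long, handle to its own -x. Leave alone
- chisel: carving chisel lying flat, 200 mm long. Leave alone
- studbox: open steel box of spare studs, 130 x 90 x 40 mm. Leave alone
Not all that is in view belongs to the job. There is more than one size of the punch; the job needs the largest.

How it is judged:
On the way:
1. the punch stands upright on the stud, the stud is home and the punch has tripped (z of punch_tip in the frame of punch above 0.007 m and horizontal distance between punch_tip and stud_top below 0.008 m and contact force between punch and panel above 0.5 N and angle between punch's own z axis and vertical below 0.14 rad and value of joint stud above 0.0085 m), for 0.1 s.
At the end, for the whole second after the job is handed in: the stud is within 1.5 mm of fully home; the punch lies still in its rest, nose out, its tip within 12 mm of rest_foot and its collar's underside within 12 mm of rest_top (value of joint stud above 0.0085 m and distance between punch_tip and rest_foot below 0.012 m and distance between punch_collar and rest_top below 0.012 m and z of punch_tip in the frame of punch below 0.002 m and linear speed of punch below 0.02 m/s); the robot touches nothing.
It fails at once if the panel or a stud is rammed with more than 40 N (contact force between panel and anything else above 40 N).
It fails at once if the glue bottle, mallet, chisel or stud box is shifted by more than 30 mm (distance of any of glue, mallet, chisel, studbox from where it was at the start of the episode above 0.03 m).
It also fails if it takes over 72 s, if anything falls off the work surface, if the arm or the gripper's body presses on something with over 40 N, if the wrist force passes 120 N, or if a joint passes its speed limit or range.

## Robot

A 6-joint arm with a two-finger parallel gripper is mounted at the origin on the work surface. World frame = base frame: x ahead of the robot, y to its left, z up, the work surface at z = 0. Lengths are in m, angles in rad, forces in N, time in s.
With the tool pointing down it reaches from about 0.35 to 0.95 m from the base axis. Payload 17.4 kg.
Tool frame: the origin (TCP) lies at the very end of the fingers, on their centre line; the grasp point (between the pads) lies 19 mm behind it (env.hold_point_z is the distance from the TCP to the grasp point, in m); z points along the fingers, y is the line along which they close (so a half turn about z gives the same grasp; the last joint's range is limited). The gripper opens to 93 mm and grips with 3 to 60 N. Pads are 15 mm wide; open, the fingers measure 128 mm over their backs; the gripper's body (75 mm by 188 mm) begins 65 mm behind the grasp point.
Start: joints at [1.171, 0.116, 1.442, -0, 1.584, -0.038], TCP at [0.239, 0.631, 0.219] pointing down, gripper open.
Joint ranges: [-2.83, 2.83], [-0.83, 2.19], [0.07, 2.5], [-1.14, 4.28], [0.01, 3], [-2.97, 2.97]. Speed limits (rad/s): [1.89, 1.89, 2.22, 3.14, 3.14, 3.14].

## Interface

Orientations are given as a rotation vector (axis times angle).
In Python, from cell import env gives the robot as it stands.
- The arm moves only by the tool jog_arm, never from a script. Its argument "commands" is a list of rows, each a list of 7 numbers: the turn, a rotation vector about the world's x, y, z as a fraction of full scale, then the shift along the world's x, y, z as a fraction of full scale, then the gripper's target within -1 to 1 (shut at 1, half-way at 0, fully open at -1). In form: [[wx, wy, wz, tx, ty, tz, gripper], ...]. A call has 1 to 8 rows; each row is the pose to reach, as a shift and turn from the pose commanded when the call began; what a row does not reach only later rows make up. Full scale, the value 1, is 100 mm for a shift and 60 degrees for a turn. A row lasts 1/10 s, in which the tool goes at most 50 mm and 8.59 degrees, less where a joint would pass 70% of its speed; a pose out of reach is approached as far as the arm can. A call with a number of a shift or a turn outside -1 to 1 is refused whole. A call with a gripper value outside its range is refused whole. The fingers move at their own pace and stop on an object; the grip force is fixed at half the most. Time passes only in rows, so rows that repeat a pose let the fingers close. It gives the time, the measured TCP pose, the force, the opening and the grip force at its end, in the units of the state.
- env.sense(): the state, without advancing time (a new reading comes with each control period).
- env.capture(name): name is "side" or "top" or "wrist"; returns the picture (384x512x3 uint8, blue, green, red); there is no depth.
- env.camera_model(name): a dict with "fx", "fy", "cx", "cy" (pixels), "rvec" (rotation vector, rad) and "tvec" (3), from world to camera coordinates, as OpenCV has them; the wrist camera has in their place "mount" (4x4, takes a point from camera to tool coordinates, whose origin is the TCP and whose axes are the flange's). Camera axes: x right, y down, z forward; pixel columns grow to the right and rows downward; lengths in m; the calibration is good to about 2 mm. The wrist camera is an equidistant fisheye: a pixel r from the principal point sees the ray r / f radians off the axis. A picture is of the moment at which its call begins: read the wrist's pose just before it. camera_model takes no time and is no camera call.
- env.hand_in(): hands the job in; it is judged then, once.
The state is a dict: "clock": time; "joint_pos": joint angles; "qvel": joint speeds; "effort": joint torques, N m; "eef_pos": TCP position; "tool_rot": TCP orientation; "force": force on the tool from outside, world axes, zero at the start; "torque": the same for the moment, N m; "width": finger opening in m; "gripper_force": force on a finger pad.
Only numpy, scipy, OpenCV 4.12 (cv2) and the standard library are available. Lean on these libraries where they do the work, as an engineer would, in place of code of your own. Each camera call takes 0.05 s, during which the arm holds its last target. There are 200 camera calls.

## Working session

There is one attempt and no reset: what is moved stays moved. The work goes in short steps, Python scripts to look and compute and a tool call to move; the robot and the scene stay as the last step left them, time stands still between calls to the robot, and variables do not carry over. Pictures are saved under pics/ and viewed, at most 10 in all, crops included, and the job is handed in when it is done.

Besides the shell and the picture viewer there is one more tool, called after ">>>" as name(argument=value, ...) on one line, values as JSON. jog_arm: Moves the arm, as the interface text tells. Shift numbers are shares of 100 mm and turn numbers shares of 60 degrees, none past 1 either way. Its arguments: {"type":"object","properties":{"commands":{"type":"array","items":{"type":"array","items":{"type":"number"}}}},"required":["commands"]}

```bash
mkdir -p pics; ls; python3 - <<'E'
from cell import env
import cv2,numpy as np
s=env.sense();print({k:np.round(v,3).tolist() for k,v in s.items()})
for n in("side","top"):
    im=env.capture(n);cv2.imwrite(f"pics/{n}0.png",im)
    cv2.imwrite(f"pics/{n}0b.png",cv2.resize(im,(800,600),interpolation=cv2.INTER_CUBIC))
for n in("side","top","wrist"):print(n,{k:np.round(v,4).tolist() for k,v in env.camera_model(n).items()})
E
```

```text
pics
{'clock': 0.0, 'joint_pos': [1.171, 0.116, 1.442, -0.0, 1.584, -0.038], 'qvel': [0.001, -0.0, -0.0, 0.001, 0.0, -0.002], 'effort': [0.001, -72.122, -62.262, 0.078, 0.023, -0.0], 'eef_pos': [0.239, 0.631, 0.218], 'tool_rot': [-0.565, -3.09, 0.002], 'force': [0.515, 0.503, -1.079], 'torque': [-0.034, 0.014, -0.026], 'gripper_force': 0.0, 'width': 0.093}
side {'fx': 354.7035, 'fy': 354.7035, 'cx': 255.3241, 'cy': 193.9575, 'rvec': [2.118, -0.0214, 0.014], 'tvec': [-0.494, 0.0924, 1.1471]}
top {'fx': 437.0581, 'fy': 437.0581, 'cx': 250.7515, 'cy': 191.6635, 'rvec': [2.2103, -2.169, 0.0688], 'tvec': [-0.0095, 0.5246, 1.6858]}
wrist {'fx': 297.3186, 'fy': 297.3186, 'cx': 254.2271, 'cy': 187.1771, 'mount': [[-0.0007, -0.9685, -0.249, 0.0687], [1.0, -0.0005, -0.0007, 0.001], [0.0005, -0.249, 0.9685, -0.1656], [0.0, 0.0, 0.0, 1.0]]}
```

View pics/side0b.png

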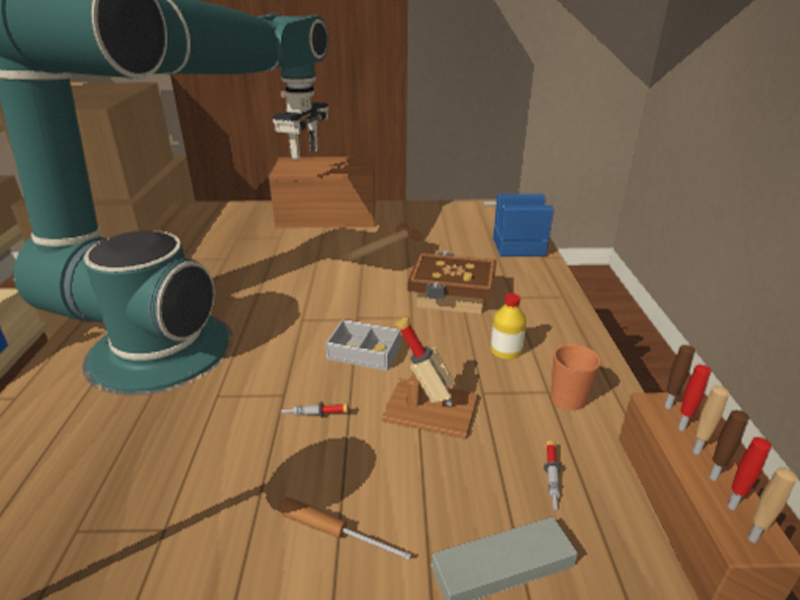

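View pics/top0b.png

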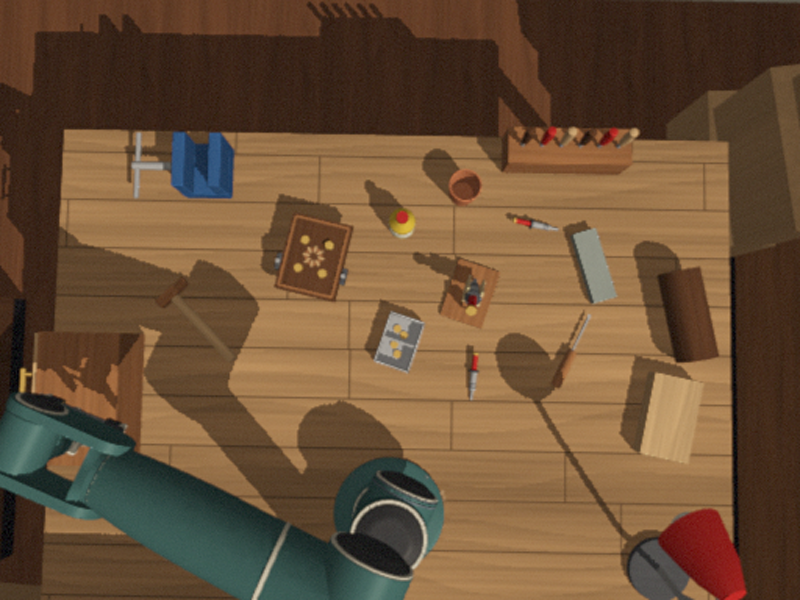

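Candidates for the punch (800x600 pixels):
- Side view: leaning in the plywood rest at (420,360), small one lying at (315,410), small one lying at (553,475), and red handles in the rack at (695,395) and (750,475).
- Top view: the one in the rest at (471,295), small ones at (474,375) and (533,223).

I choose the one in the rest because it is the largest and leans at 30°. Next I check it and the panel in a close crop.

```bash
python3 - <<'E'
import cv2,numpy as np
s=cv2.imread("pics/side0.png");t=cv2.imread("pics/top0.png")
def c(im,x,y,w,h,W,H):return cv2.resize(im[y:y+h,x:x+w],(W,H),interpolation=cv2.INTER_CUBIC)
A=np.hstack([c(s,240,195,80,90,400,450)[:300*2],c(t,265,155,80,90,400,450)])
cv2.imwrite("pics/c1.png",A)
B=np.hstack([c(s,255,150,80,60,400,300),c(t,165,130,80,60,400,300)])
cv2.imwrite("pics/c2.png",B)
E
```

```text
(no output)
```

View pics/c1.png

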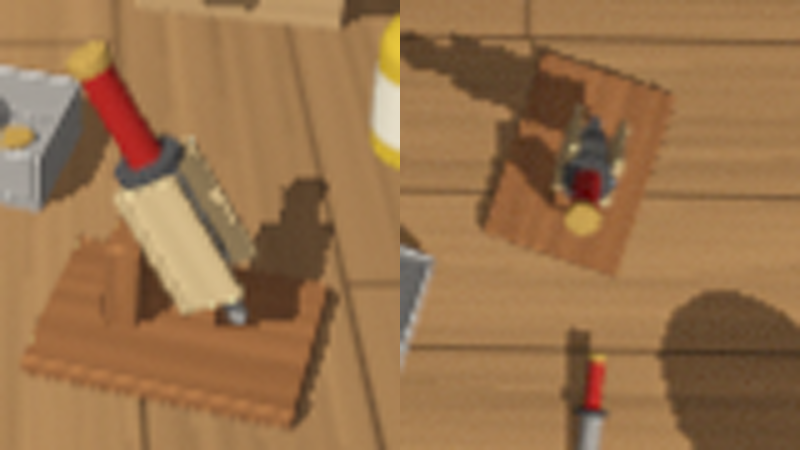

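View pics/c2.png

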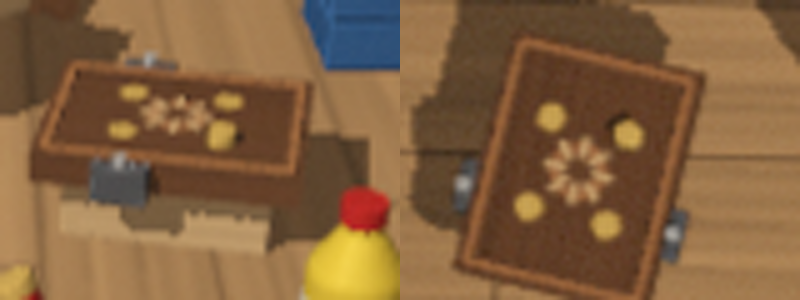

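Left crop: the leaning punch has its cap at side (257,206), collar (270,227) and nose (287,259). The cap is at top (302,199). This is the full-size punch.
Second crop: the proud stud, with a visible side and shadow, is at side (299,176.5) and top (211,157). It sits at the panel's +x, -y corner as described. I fit both frames next.

```bash
cat > h.py <<'E'
from cell import env
import cv2,numpy as np
from scipy.spatial.transform import Rotation as R
from scipy.optimize import least_squares
def proj(n,P):
    m=env.camera_model(n);K=np.array([[m['fx'],0,m['cx']],[0,m['fy'],m['cy']],[0,0,1]])
    return cv2.projectPoints(np.array(P,float).reshape(-1,3),np.array(m['rvec']),np.array(m['tvec']),K,None)[0].reshape(-1,2)
def frame(x,y,yaw,P):
    return R.from_rotvec([0,0,yaw]).apply(P)+[x,y,0]
def wray(px,pos,rot):   # wrist pixel -> world origin, direction
    m=env.camera_model('wrist');M=np.array(m['mount']);d=np.array(px)-[m['cx'],m['cy']]
    r=np.hypot(*d);th=r/m['fx'];c=np.r_[d/r*np.sin(th),np.cos(th)]
    Q=R.from_rotvec(rot);return np.array(pos)+Q.apply(M[:3,3]),Q.apply(M[:3,:3]@c)
def wproj(P,pos,rot):
    m=env.camera_model('wrist');M=np.array(m['mount']);q=R.from_rotvec(rot).inv().apply(np.array(P)-pos)
    c=(q-M[:3,3])@M[:3,:3];th=np.arctan2(np.hypot(c[...,0],c[...,1]),c[...,2]);a=np.arctan2(c[...,1],c[...,0])
    return np.stack([m['cx']+m['fx']*th*np.cos(a),m['cy']+m['fx']*th*np.sin(a)],-1)
E
python3 - <<'E'
from h import *
S=lambda a,x0,y0:np.array(a)/5+[x0,y0]
T=lambda a,x0,y0:(np.array(a)-[400,0])/5+[x0,y0]
ax=np.array([-.5,0,np.cos(np.pi/6)])
# rest: origin under rest_foot
def rest(p):
    foot=np.array([0,0,.022]); pts=np.array([foot,foot+.1085*ax,foot+.18*ax])
    return frame(*p[:3],pts)
def basec(p): # base offset unknown in x
    o=p[3];return frame(*p[:3],np.array([[o+.075,.055,.012],[o+.075,-.055,.012],[o-.075,-.055,.012],[o-.075,.055,.012]]))
bt=T([(540,48),(672,92),(612,275),(483,228)],265,155)
ps=S([(237,318),(148,162),(87,50)],240,195);pt=T([(583,221)],265,155)
def f(p):
    r=rest(p);return np.r_[(proj('top',basec(p))-bt).ravel(),(proj('side',r)-ps).ravel(),(proj('top',r[2])-pt).ravel()]
o=least_squares(f,[.45,-.1,-.3,0]);print('rest',o.x.round(4));print(f(o.x).round(1));print(rest(o.x).round(4))
# panel
ct=T([(522,38),(703,78),(640,300),(460,265)],165,130)
cs=S([(72,60),(312,83),(296,172),(36,150)],255,150)
st=T([(551,117),(529,207),(606,225),(629,135)],165,130)
ss=S([(134,93),(229,101),(123,129),(222,130)],255,150)
# panel studs (x,y): top order: (+,+),(-,+),(-,-),(+,-)
print('tri')
def tri(a,b):
    return least_squares(lambda p:np.r_[(proj('top',p)-a).ravel(),(proj('side',p)-b).ravel()],[.6,.1,.07]).x.round(4)
for i in range(4):
    print([tri(st[i],ss[j])for j in (range(4) if i==3 else [])])
def g(p):
    x,y,w,h,pr=p
    C=frame(x,y,w,np.array([[.095,.075,h],[.095,-.075,h],[-.095,-.075,h],[-.095,.075,h]]))
    D=frame(x,y,w,np.array([[.035,-.03,h+pr]]))
    return np.r_[(proj('top',C)-ct).ravel(),(proj('top',D)-st[3]).ravel(),(proj('side',D)-ss[3]).ravel(),(pr-.008)/.002]
o=least_squares(g,[.6,.15,-.27,.075,.008]);p=o.x;print('panel',p.round(4));print(g(p).round(1))
print('stud',frame(*p[:3],np.array([[.035,-.03,p[3]+p[4]]])).round(4))
print('side corners pred (crop)',((proj('side',frame(*p[:3],np.array([[.095,.075,p[3]],[.095,-.075,p[3]],[-.095,-.075,p[3]],[-.095,.075,p[3]]])))-[255,150])*5).round(0).tolist())
E
```

```text
rest [ 0.5793 -0.2052 -0.3065 -0.035 ]
[ 0.4  0.1  0.7  0.2  0.8 -0.1 -0.2  0.3  0.6 -0.8  0.  -0.6 -0.7 -0.
 -0.3 -0.6]
[[ 0.5793 -0.2052  0.022 ]
 [ 0.5276 -0.1889  0.116 ]
 [ 0.4935 -0.1781  0.1779]]
tri
[]
[]
[]
[array([0.6146, 0.152 , 0.1137]), array([0.6505, 0.1505, 0.1054]), array([0.613 , 0.1551, 0.0841]), array([0.6505, 0.153 , 0.0814])]
panel [ 0.623   0.1902 -0.2212  0.0697  0.0087]
[-1.3 -2.5  0.8 -1.2  1.3  2.9 -1.3  0.5  0.1 -0.5 -0.5  0.8  0.4]
stud [[0.6506 0.1532 0.0784]]
side corners pred (crop) [[312.0, 86.0], [301.0, 185.0], [26.0, 157.0], [63.0, 63.0]]
```

```bash
cat >> h.py <<'E'
YAW=-.3065;FOOT=np.array([.5793,-.2052,.022])
def axis(y=None):
    y=YAW if y is None else y
    return np.array([-.5*np.cos(y),-.5*np.sin(y),np.sqrt(.75)])
def tool(u,yv):  # tool z=-u, y along yv
    z=-u/np.linalg.norm(u);y=yv-z*(yv@z);y/=np.linalg.norm(y);return R.from_matrix(np.c_[np.cross(y,z),y,z])
def go(pos,rot):
    s=env.sense();d=(rot*R.from_rotvec(s['tool_rot']).inv()).as_rotvec()
    print('t',round(s['clock'],2),'at',np.round(s['eef_pos'],4),'turn',(d/np.radians(60)).round(3),'shift',((np.array(pos)-s['eef_pos'])/.1).round(3))
E
python3 - <<'E'
from h import *
u=axis();yv=np.array([-np.sin(YAW),np.cos(YAW),0])
s=env.sense();print(R.from_rotvec(s['tool_rot']).as_matrix().round(2))
for sg in(1,-1):
    go(FOOT+u*(.114+.11),tool(u,sg*yv))
E
```

```text
[[-0.94  0.35 -0.  ]
 [ 0.35  0.94 -0.  ]
 [ 0.   -0.   -1.  ]]
t 0.1 at [0.2389 0.6311 0.218 ] turn [-0.163 -0.473  0.052] shift [ 2.337 -8.025 -0.02 ]
t 0.1 at [0.2389 0.6311 0.218 ] turn [ 0.721 -0.252 -2.849] shift [ 2.337 -8.025 -0.02 ]
```

>>> jog_arm(commands=[[0, 0, 0, 0.5, -0.3, 0.8, -1], [0, 0, 0, 1, -1, 1, -1], [0, 0, 0, 1, -1, 1, -1], [0, 0, 0, 1, -1, 1, -1]])

```text
clock: 0.5
eef_pos: [0.3406, 0.5294, 0.3207]
tool_rot: [0.567, 3.089, 0.002]
force: [0.8, 0.4, -0.7]
width: 0.0928
gripper_force: 0.0
```

>>> jog_arm(commands=[[0, 0, 0, 0.3, -0.5, 0, -1], [0, 0, 0, 0.5, -1, 0, -1], [0, 0, 0, 0.5, -1, 0, -1]])

```text
clock: 0.8
eef_pos: [0.3904, 0.428, 0.3189]
tool_rot: [0.569, 3.089, -0.0]
force: [-0.2, 0.6, -1.6]
width: 0.0926
gripper_force: 0.0
```

>>> jog_arm(commands=[[0, 0, 0, 0.2, -0.5, 0, -1], [0, 0, 0, 0.3, -1, 0, -1], [0, 0, 0, 0.3, -1, 0, -1]])

```text
clock: 1.1
eef_pos: [0.4197, 0.328, 0.3189]
tool_rot: [0.57, 3.089, -0.0]
force: [-0.2, -0.0, 0.2]
width: 0.0933
gripper_force: 0.0
```

>>> jog_arm(commands=[[0, 0, 0, 0.2, -0.5, 0, -1], [0, 0, 0, 0.3, -1, 0, -1], [0, 0, 0, 0.3, -1, 0, -1]])

```text
clock: 1.4
eef_pos: [0.4497, 0.2283, 0.3187]
tool_rot: [0.57, 3.089, -0.001]
force: [-0.7, 1.8, 0.2]
width: 0.0929
gripper_force: 0.0
```

>>> jog_arm(commands=[[0, 0, 0, 0, -0.5, 0, -1], [0, 0, 0, 0, -1, 0, -1], [0, 0, 0, 0, -1, 0, -1]])

```text
clock: 1.7
eef_pos: [0.449, 0.1281, 0.3189]
tool_rot: [0.571, 3.088, -0.001]
force: [0.0, 0.3, 0.1]
width: 0.0929
gripper_force: 0.0
```

>>> jog_arm(commands=[[0, 0, 0, 0, -0.5, 0, -1], [0, 0, 0, 0, -1, 0, -1], [0, 0, 0, 0, -1, 0, -1]])

```text
clock: 2.0
eef_pos: [0.4491, 0.0282, 0.3186]
tool_rot: [0.572, 3.089, -0.001]
force: [0.4, 0.3, 0.0]
width: 0.0929
gripper_force: 0.0
```

>>> jog_arm(commands=[[0, 0, 0, 0, -0.5, 0, -1], [0, 0, 0, 0, -1, 0, -1], [0, 0, 0, 0, -1, 0, -1]])

```text
clock: 2.3
eef_pos: [0.4492, -0.0717, 0.3182]
tool_rot: [-0.572, -3.088, 0.001]
force: [0.9, 0.9, 0.4]
width: 0.0929
gripper_force: 0.0
```

>>> jog_arm(commands=[[-0.05, -0.12, 0.01, 0, -0.3, 0, -1], [-0.1, -0.24, 0.03, 0, -0.6, 0, -1], [-0.16, -0.36, 0.05, 0.1, -1, 0, -1], [-0.16, -0.473, 0.052, 0.2, -1, 0, -1], [-0.16, -0.473, 0.052, 0.2, -1, 0, -1]])

```text
clock: 2.8
eef_pos: [0.4687, -0.1678, 0.318]
tool_rot: [0.401, 2.59, -0.099]
force: [-0.5, 1.3, 0.3]
width: 0.0932
gripper_force: 0.0
```

```bash
python3 - <<'E'
from h import *
u=axis();yv=np.array([-np.sin(YAW),np.cos(YAW),0])
go(FOOT+u*(.114+.11),tool(u,yv))
s=env.sense();im=env.capture('wrist')
for d in(.105,.112,.17,.18):print(d,wproj(FOOT+u*d,s['eef_pos'],s['tool_rot']).round(0))
cv2.imwrite('pics/w1.png',cv2.resize(im,(800,600),interpolation=cv2.INTER_CUBIC))
print(s['joint_pos'].round(2))
E
```

```text
t 2.8 at [ 0.4687 -0.1678  0.318 ] turn [-0.005  0.003 -0.001] shift [ 0.038 -0.036 -1.02 ]
0.105 [251. 130.]
0.112 [251. 130.]
0.17 [250. 133.]
0.18 [250. 134.]
[-0.44 -0.64  1.96  0.07  1.3  -1.7 ]
```

View pics/w1.png

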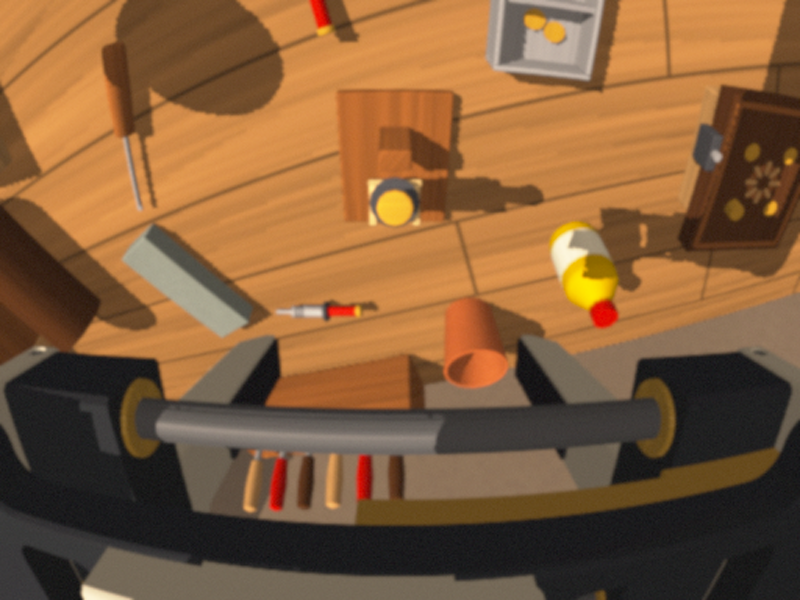

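The wrist view looks straight down the punch: the cap is at (397,208) and the collar ring is around it. The rest base is symmetric about column 396. The model predicted about 2 px less, so the rest is about 2.5 mm further along its +y, and I correct for that.

```bash
cat >> h.py <<'E'
YV=np.array([-np.sin(YAW),np.cos(YAW),0]);FOOT=FOOT+.0025*YV
E
python3 - <<'E'
from h import *
u=axis()
for d in(.114+.08,.115):go(FOOT+u*d,tool(u,YV))
E
```

```text
t 2.85 at [ 0.4686 -0.1677  0.3185] turn [-0.005 -0.001 -0.001] shift [ 0.19  -0.059 -1.285]
t 2.85 at [ 0.4686 -0.1677  0.3185] turn [-0.005 -0.001 -0.001] shift [ 0.567 -0.178 -1.969]
```

>>> jog_arm(commands=[[0, 0, 0, 0.02, 0, -0.5, -1], [0, 0, 0, 0.047, -0.013, -1, -1], [0, 0, 0, 0.047, -0.013, -1, -1], [0, 0, 0, 0.047, -0.013, -1, -1]])

```text
clock: 3.25
eef_pos: [0.4742, -0.1691, 0.22]
tool_rot: [0.398, 2.594, -0.1]
force: [0.3, -0.3, 0.5]
width: 0.0931
gripper_force: 0.0
```

>>> jog_arm(commands=[[0, 0, 0, 0.13, -0.041, -0.242, -1], [0, 0, 0, 0.26, -0.082, -0.484, -1], [0, 0, 0, 0.39, -0.123, -0.726, -1], [0, 0, 0, 0.52, -0.165, -0.96, -1], [0, 0, 0, 0.52, -0.165, -0.969, -1], [0, 0, 0, 0.52, -0.165, -0.969, -1]])

```text
clock: 3.85
eef_pos: [0.5266, -0.1865, 0.1244]
tool_rot: [0.399, 2.591, -0.102]
force: [0.7, -0.6, -0.1]
width: 0.0929
gripper_force: 0.0
```

```bash
python3 - <<'E'
from h import *
u=axis();go(FOOT+u*.115,tool(u,YV))
im=env.capture('wrist');sd=env.capture('side')[190:280,225:345]
cv2.imwrite('pics/w2.png',np.hstack([im[:300,106:406],cv2.resize(sd,(400,300),interpolation=cv2.INTER_CUBIC)]))
E
```

```text
t 3.85 at [ 0.5266 -0.1865  0.1244] turn [-0.003  0.001 -0.002] shift [-0.014  0.01  -0.028]
```

View pics/w2.png

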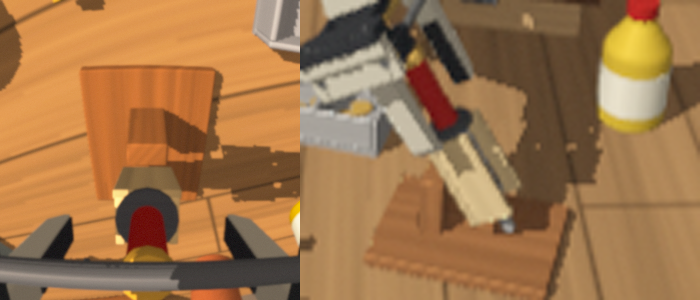

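Fingers straddle the red grip just above the collar (wrist crop collar at (147,218)). I close the gripper.

>>> jog_arm(commands=[[0, 0, 0, -0.01, 0.01, -0.025, 1], [0, 0, 0, -0.01, 0.01, -0.025, 1], [0, 0, 0, -0.01, 0.01, -0.025, 1], [0, 0, 0, -0.01, 0.01, -0.025, 1], [0, 0, 0, -0.01, 0.01, -0.025, 1], [0, 0, 0, -0.01, 0.01, -0.025, 1], [0, 0, 0, -0.01, 0.01, -0.025, 1], [0, 0, 0, -0.01, 0.01, -0.025, 1]])

```text
clock: 4.75
eef_pos: [0.5246, -0.1855, 0.1192]
tool_rot: [0.4, 2.592, -0.102]
force: [0.2, 0.4, 0.3]
width: 0.0334
gripper_force: 0.0
```

>>> jog_arm(commands=[[0, 0, 0, 0, 0, 0, 1], [0, 0, 0, 0, 0, 0, 1], [0, 0, 0, 0, 0, 0, 1], [0, 0, 0, 0, 0, 0, 1], [0, 0, 0, 0, 0, 0, 1]])

```text
clock: 5.25
eef_pos: [0.5246, -0.1855, 0.1193]
tool_rot: [0.4, 2.592, -0.102]
force: [-0.2, 0.6, -0.1]
width: 0.0218
gripper_force: 30.0
```

```bash
python3 - <<'E'
from h import *
s=env.sense();e=s['eef_pos'];Q=R.from_rotvec(s['tool_rot']);u=axis()
print(s['width'],s['gripper_force'],s['force'].round(1),e.round(4),'along',((e-FOOT)@u).round(4),'off',(e-FOOT-u*((e-FOOT)@u)).round(4),Q.as_matrix().round(3)[:,2],u.round(3))
E
```

```text
0.02176197395786293 29.997952711419202 [-0.2  0.6 -0.1] [ 0.5246 -0.1855  0.1193] along 0.1133 off [-0.0014  0.0002 -0.0008] [ 0.477 -0.147 -0.866] [-0.477  0.151  0.866]
```

>>> jog_arm(commands=[[0, 0, 0, -0.06, 0.02, 0.11, 1], [0, 0, 0, -0.16, 0.05, 0.3, 1], [0, 0, 0, -0.32, 0.1, 0.58, 1], [0, 0, 0, -0.54, 0.17, 0.98, 1], [0, 0, 0, -0.54, 0.17, 0.98, 1]])

```text
clock: 5.75
eef_pos: [0.4699, -0.1684, 0.2241]
tool_rot: [0.398, 2.584, -0.104]
force: [-0.2, 0.1, -3.9]
width: 0.0221
gripper_force: 31.3
```

>>> jog_arm(commands=[[0, 0, 0, -0.1, 0.05, 0.4, 1], [0.05, 0.14, -0.01, 0.1, 0.2, 0.8, 1], [0.1, 0.28, -0.03, 0.3, 0.4, 1, 1], [0.14, 0.4, -0.04, 0.5, 0.6, 1, 1], [0.16, 0.473, -0.05, 0.7, 0.8, 1, 1], [0.16, 0.473, -0.05, 0.7, 0.8, 1, 1], [0.16, 0.473, -0.05, 0.7, 0.8, 1, 1]])

```text
clock: 6.45
eef_pos: [0.5413, -0.0882, 0.3153]
tool_rot: [-0.56, -3.088, -0.001]
force: [-0.1, -0.1, -3.9]
width: 0.0223
gripper_force: 30.0
```

```bash
python3 - <<'E'
from h import *
s=env.sense();print(R.from_rotvec(s['tool_rot']).as_matrix().round(3))
go([.6506,.1532,.079+.113+.03],R.from_matrix(R.from_rotvec(s['tool_rot']).as_matrix()))
E
```

```text
[[-0.936  0.351 -0.003]
 [ 0.351  0.936  0.001]
 [ 0.003 -0.    -1.   ]]
t 6.45 at [ 0.5413 -0.0882  0.3153] turn [-0. -0.  0.] shift [ 1.093  2.414 -0.933]
```

>>> jog_arm(commands=[[0, 0, 0, 0.4, 0.4, 0, 1], [0, 0, 0, 0.8, 0.8, 0, 1], [0, 0, 0, 1, 1, 0, 1], [0, 0, 0, 1, 1, 0, 1]])

```text
clock: 6.85
eef_pos: [0.6417, 0.0139, 0.3169]
tool_rot: [0.558, 3.091, 0.002]
force: [-0.6, -0.3, -3.5]
width: 0.0227
gripper_force: 30.0
```

>>> jog_arm(commands=[[0, 0, 0, 0.05, 0.4, 0, 1], [0, 0, 0, 0.09, 0.8, 0, 1], [0, 0, 0, 0.09, 1, 0, 1], [0, 0, 0, 0.09, 1, 0, 1]])

```text
clock: 7.25
eef_pos: [0.6485, 0.1128, 0.3183]
tool_rot: [0.559, 3.089, 0.002]
force: [0.8, -1.2, -4.0]
width: 0.0229
gripper_force: 29.9
```

>>> jog_arm(commands=[[0, 0, 0, 0, 0.2, -0.2, 1], [0, 0, 0, 0, 0.41, -0.5, 1], [0, 0, 0, 0, 0.41, -0.7, 1], [0, 0, 0, 0, 0.41, -0.7, 1], [0, 0, 0, 0, 0.41, -0.7, 1], [0, 0, 0, 0, 0.41, -0.7, 1]])

```text
clock: 7.85
eef_pos: [0.6499, 0.1516, 0.2496]
tool_rot: [0.563, 3.088, 0.002]
force: [-1.5, 1.0, -4.1]
width: 0.0228
gripper_force: 29.9
```

```bash
python3 - <<'E'
from h import *
s=env.sense();print(s['eef_pos'].round(4),s['tool_rot'].round(3),s['force'].round(1))
e=s['eef_pos'];st=np.array([.6506,.1532,.0784])
im=env.capture('wrist');sd=env.capture('side');tp=env.capture('top')
for n,P in(('stud',st),('tip',e-[0,0,.1133]),('collar',e-[0,0,.0083]),('cap',e+[0,0,.067])):print(n,'wrist',((wproj(P,e,s['tool_rot'])-[136,100])*400/240).round(0),'side',((proj('side',P)[0]-[260,130])*5).round(0))
a=cv2.resize(im[100:340,136:376],(400,400),interpolation=cv2.INTER_CUBIC)
b=cv2.resize(sd[130:210,260:340],(400,400),interpolation=cv2.INTER_CUBIC)
cv2.imwrite('pics/w3.png',np.hstack([a,b]));cv2.imwrite('pics/t3.png',tp)
E
```

```text
[0.6499 0.1516 0.2496] [5.630e-01 3.088e+00 2.000e-03] [-1.5  1.  -4.1]
stud wrist [198. 120.] side [194. 234.]
tip wrist [195. 140.] side [199. 161.]
collar wrist [195. 207.] side [210.  17.]
cap wrist [194. 323.] side [218. -95.]
```

View pics/w3.png

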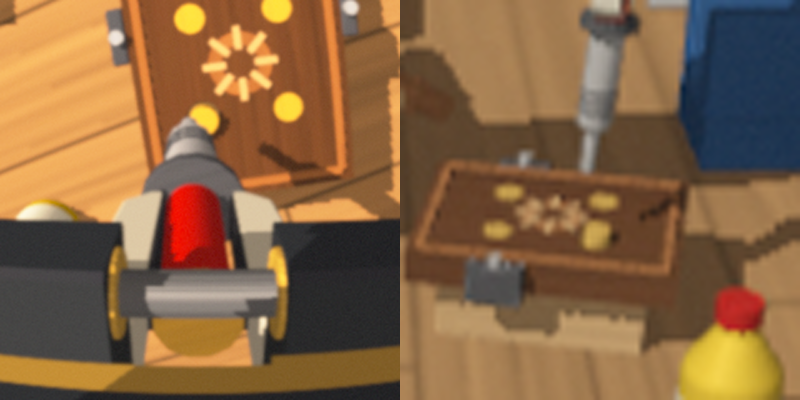

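```bash
python3 - <<'E'
from h import *
s=env.sense();e=np.array([.6499,.1516,.2496]);q=np.array([.563,3.088,.002])
W=lambda a:np.array(a)*.6+[136,100]
S=lambda a:np.array(a)/5+[260,130]
def tri(w,sd,w2=None,x0=(.65,.15,.1)):
    f=lambda p:np.r_[wproj(p,e,q)-W(w),(proj('side',p)[0]-S(sd))]
    o=least_squares(f,x0);return o.x,f(o.x)
tip,r=tri((187,126),(188,169));print('tip',tip.round(4),r.round(1),'rel',(tip-e).round(4))
st,r=tri((204,119),(196,231));print('stud',st.round(4),r.round(1))
o,d=wray(W((204,119)),e,q);print('stud at z=.078',(o+d*((.078-o[2])/d[2])).round(4))
# tip constrained .1133 below TCP region
g=lambda t:np.r_[wproj(P(t),e,q)-W((187,126)),(proj('side',P(t))[0]-S((188,169)))]
P=lambda t:e+np.array([0,0,.019])+.132*np.array([t[0],t[1],-np.sqrt(1-t[0]**2-t[1]**2)])
o=least_squares(g,[0,0]);print('tilt xy',o.x.round(3),P(o.x).round(4),g(o.x).round(1))
Q=R.from_rotvec(q).as_matrix();print('tilt in tool x,y',(o.x@Q[:2,:2]).round(3))
E
```

```text
tip [0.6416 0.1496 0.131 ] [ 0.   0.1 -0.2  0. ] rel [-0.0083 -0.002  -0.1186]
stud [0.6516 0.1573 0.0783] [ 0.   0.1 -0.2  0. ]
stud at z=.078 [0.6515 0.1573 0.078 ]
tilt xy [-0.071 -0.013] [0.6405 0.1499 0.1369] [-0.1  0.2 -0.4 -1.6]
tilt in tool x,y [ 0.062 -0.037]
```

Wrist/side crop: the stud is at (204,119) in the left half and the nose end at (187,126). The punch has swung about 4° between the fingers, with its tip about 9 mm toward -x. I tilt the hand back, shift over the stud, go lower and look again.

>>> jog_arm(commands=[[0.004, -0.02, 0, 0.01, 0.02, -0.1, 1], [0.008, -0.045, 0, 0.02, 0.045, -0.2, 1], [0.012, -0.068, 0, 0.025, 0.045, -0.35, 1], [0.012, -0.068, 0, 0.025, 0.045, -0.45, 1], [0.012, -0.068, 0, 0.025, 0.045, -0.45, 1], [0.012, -0.068, 0, 0.025, 0.045, -0.45, 1]])

```text
clock: 8.6
eef_pos: [0.6523, 0.1569, 0.2029]
tool_rot: [0.55, 3.024, 0.039]
force: [-0.5, 0.4, -3.5]
width: 0.0231
gripper_force: 29.9
```

```bash
python3 - <<'E'
from h import *
s=env.sense();print(s['eef_pos'].round(4),s['tool_rot'].round(3),s['force'].round(1))
e=s['eef_pos'];st=np.array([.6515,.156,.078]);Z=R.from_rotvec(s['tool_rot']).as_matrix()[:,2];g=e-.019*Z;tip=g-[0,0,.132]
im=env.capture('wrist');sd=env.capture('side')
for n,P in(('stud',st),('tip',tip),('collar',g-[0,0,.027])):print(n,P.round(4),'wrist',((wproj(P,e,s['tool_rot'])-[186,120])*400/140).round(0),'side',((proj('side',P)[0]-[265,140])*400/60).round(0))
a=cv2.resize(im[120:260,186:326],(400,400),interpolation=cv2.INTER_CUBIC)
b=cv2.resize(sd[140:200,265:325],(400,400),interpolation=cv2.INTER_CUBIC)
cv2.imwrite('pics/w4.png',np.hstack([a,b]))
E
```

```text
[0.6523 0.1569 0.2029] [0.55  3.024 0.039] [-0.5  0.4 -3.5]
stud [0.6515 0.156  0.078 ] wrist [176. 153.] side [227. 243.]
tip [0.651  0.1567 0.0898] wrist [178. 160.] side [227. 223.]
collar [0.651  0.1567 0.1948] wrist [186. 292.] side [241.  39.]
```

View pics/w4.png

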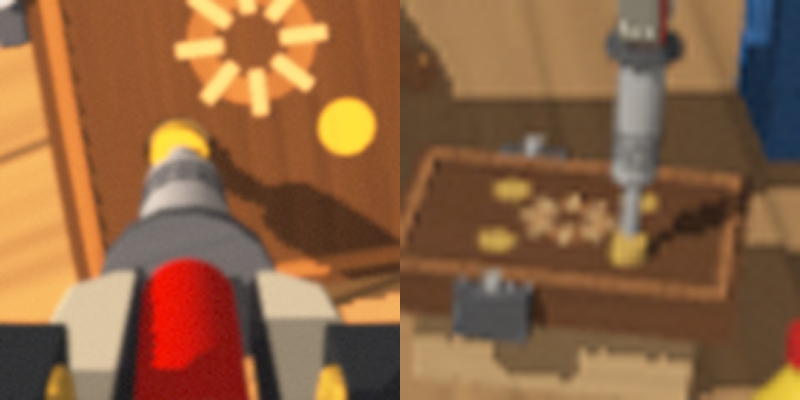

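The tip stands over the stud within about 2 mm: left half stud (179,150), nose (184,150). In the side half the punch looks vertical. I descend in small steps and watch the force.

>>> jog_arm(commands=[[0, 0, 0, 0, -0.01, -0.02, 1], [0, 0, 0, 0, -0.01, -0.04, 1], [0, 0, 0, 0, -0.01, -0.06, 1], [0, 0, 0, 0, -0.01, -0.08, 1], [0, 0, 0, 0, -0.01, -0.08, 1]])

```text
clock: 9.2
eef_pos: [0.6526, 0.1561, 0.1955]
tool_rot: [0.55, 3.022, 0.041]
force: [-0.6, 0.6, 6.3]
width: 0.0226
gripper_force: 29.9
```

>>> jog_arm(commands=[[0, 0, 0, 0, 0, -0.01, 1], [0, 0, 0, 0, 0, -0.02, 1], [0, 0, 0, 0, 0, -0.03, 1], [0, 0, 0, 0, 0, -0.03, 1]])

```text
clock: 9.6
eef_pos: [0.6527, 0.1561, 0.1927]
tool_rot: [0.55, 3.022, 0.041]
force: [0.2, -0.1, 7.1]
width: 0.0224
gripper_force: 29.9
```

>>> jog_arm(commands=[[0, 0, 0, 0, 0, -0.01, 1], [0, 0, 0, 0, 0, -0.02, 1], [0, 0, 0, 0, 0, -0.03, 1], [0, 0, 0, 0, 0, -0.03, 1]])

```text
clock: 10.0
eef_pos: [0.6528, 0.1561, 0.1899]
tool_rot: [0.55, 3.021, 0.041]
force: [-0.4, -0.2, 8.7]
width: 0.0226
gripper_force: 29.9
```

>>> jog_arm(commands=[[0, 0, 0, 0, 0, -0.01, 1], [0, 0, 0, 0, 0, -0.02, 1], [0, 0, 0, 0, 0, -0.02, 1]])

```text
clock: 10.3
eef_pos: [0.6529, 0.1561, 0.1882]
tool_rot: [0.549, 3.021, 0.041]
force: [-0.4, 0.4, 10.3]
width: 0.023
gripper_force: 29.9
```

>>> jog_arm(commands=[[0, 0, 0, 0, 0, -0.01, 1], [0, 0, 0, 0, 0, -0.015, 1], [0, 0, 0, 0, 0, -0.015, 1]])

```text
clock: 10.6
eef_pos: [0.6529, 0.1561, 0.1867]
tool_rot: [0.549, 3.021, 0.041]
force: [-0.7, -0.0, 8.0]
width: 0.0227
gripper_force: 29.9
```

>>> jog_arm(commands=[[0, 0, 0, 0, 0, -0.01, 1], [0, 0, 0, 0, 0, -0.015, 1], [0, 0, 0, 0, 0, -0.015, 1]])

```text
clock: 10.9
eef_pos: [0.6526, 0.1561, 0.1843]
tool_rot: [0.55, 3.022, 0.04]
force: [0.7, 0.3, 2.5]
width: 0.0224
gripper_force: 29.9
```

The force peaked at about 14 N and is now about 6 N, so the punch is tripping. I go a little further and hold.

>>> jog_arm(commands=[[0, 0, 0, 0, 0, -0.01, 1], [0, 0, 0, 0, 0, -0.014, 1], [0, 0, 0, 0, 0, -0.014, 1], [0, 0, 0, 0, 0, -0.014, 1]])

```text
clock: 11.3
eef_pos: [0.6521, 0.1561, 0.1816]
tool_rot: [0.55, 3.024, 0.039]
force: [0.4, 1.4, 0.5]
width: 0.0225
gripper_force: 29.9
```

```bash
python3 - <<'E'
from h import *
s=env.sense();print(s['eef_pos'].round(4),s['tool_rot'].round(3),s['force'].round(1))
im=env.capture('wrist');sd=env.capture('side')
a=cv2.resize(im[120:260,186:326],(400,400),interpolation=cv2.INTER_CUBIC)
b=cv2.resize(sd[140:200,265:325],(400,400),interpolation=cv2.INTER_CUBIC)
cv2.imwrite('pics/w5.png',np.hstack([a,b]))
E
```

```text
[0.6521 0.1561 0.1816] [0.55  3.024 0.039] [0.4 1.4 0.5]
```

View pics/w5.png

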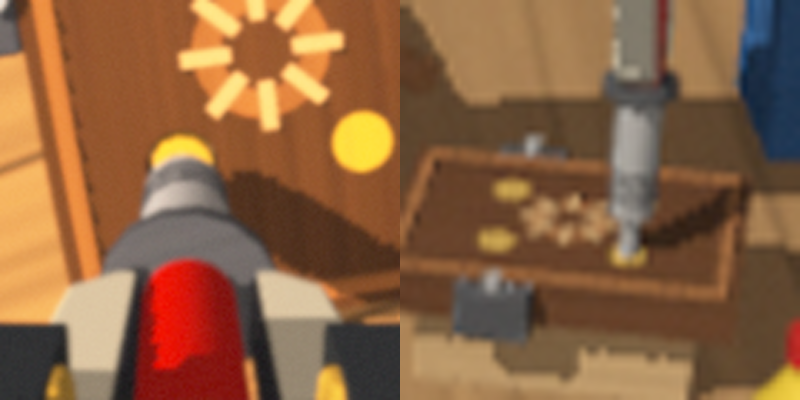

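The stud is flush (crop (630,260)) and the nose is deep in, with force past the peak. The punch has tripped, so I let off and lift away.

>>> jog_arm(commands=[[0, 0, 0, 0, 0, 0.03, 1], [0, 0, 0, 0, 0, 0.08, 1], [0, 0, 0, 0, 0, 0.2, 1], [0, 0, 0, 0, 0, 0.5, 1], [0, 0, 0, 0, 0, 1, 1], [0, 0, 0, 0, 0, 1, 1], [0, 0, 0, 0, 0, 1, 1]])

```text
clock: 12.1
eef_pos: [0.6523, 0.1559, 0.283]
tool_rot: [0.55, 3.022, 0.04]
force: [-0.4, -0.3, -4.1]
width: 0.0227
gripper_force: 29.9
```

>>> jog_arm(commands=[[0, 0, 0, -0.1, -0.4, 0.35, 1], [0, 0, 0, -0.3, -0.7, 0.35, 1], [0, 0, 0, -0.5, -1, 0.35, 1], [0, 0, 0, -0.5, -1, 0.35, 1]])

```text
clock: 12.5
eef_pos: [0.6002, 0.0532, 0.3159]
tool_rot: [0.554, 3.025, 0.037]
force: [-1.3, 0.2, -3.8]
width: 0.0228
gripper_force: 30.0
```

>>> jog_arm(commands=[[0, 0, 0, -0.2, -0.4, 0, 1], [0, 0, 0, -0.4, -0.8, 0, 1], [0, 0, 0, -0.5, -1, 0, 1], [0, 0, 0, -0.5, -1, 0, 1], [0, 0, 0, -0.5, -1, 0, 1], [0, 0, 0, -0.5, -1, 0, 1]])

```text
clock: 13.1
eef_pos: [0.5523, -0.0433, 0.3159]
tool_rot: [0.549, 3.025, 0.04]
force: [-0.1, -0.3, -4.0]
width: 0.023
gripper_force: 30.0
```

```bash
cat >> h.py <<'E'
GP=np.array([.5246,-.1855,.1193]);GR=R.from_rotvec([.4,2.592,-.102])
PIV=GP-.019*GR.as_matrix()[:,2]
E
python3 - <<'E'
from h import *
s=env.sense();e=s['eef_pos'];q=s['tool_rot'];Rn=R.from_rotvec(q)
im=env.capture('wrist');sd=env.capture('side')
u=axis();Rt=R.from_rotvec(np.cross([0,0,1],u)/.5*np.radians(30))*Rn
for L in(.13,):go(PIV+L*u+.019*Rt.as_matrix()[:,2],Rt)
g=e-.019*Rn.as_matrix()[:,2]
x,y=proj('side',g-[0,0,.07])[0].astype(int);print('side org',x-40,y-40)
for n,P in(('tip',g-[0,0,.132]),('collar',g-[0,0,.027])):print(n,P.round(4),'wrist',((wproj(P,e,q)-[186,120])*400/140).round(0),'side',((proj('side',P)[0]-[x-40,y-40])*5).round(0))
a=cv2.resize(im[120:260,186:326],(400,400),interpolation=cv2.INTER_CUBIC)
b=cv2.resize(sd[y-40:y+40,x-40:x+40],(400,400),interpolation=cv2.INTER_CUBIC)
cv2.imwrite('pics/w6.png',np.hstack([a,b]))
print(s['force'].round(1))
E
```

```text
t 13.2 at [ 0.5524 -0.0432  0.3162] turn [-0.151 -0.476 -0.   ] shift [-0.886 -1.225 -0.837]
side org 236 111
tip [ 0.551  -0.0436  0.2029] wrist [178. 161.] side [198. 304.]
collar [ 0.551  -0.0436  0.3079] wrist [186. 292.] side [204. 132.]
[-0.1 -0.3 -4. ]
```

>>> jog_arm(commands=[[0, 0, 0, -0.2, -0.4, 0, 1], [0, 0, 0, -0.4, -0.7, 0, 1], [-0.03, -0.1, 0, -0.6, -0.9, 0, 1], [-0.06, -0.2, 0, -0.7, -1, 0, 1], [-0.1, -0.3, 0, -0.8, -1, 0, 1], [-0.13, -0.4, 0, -0.88, -1, 0, 1], [-0.151, -0.476, 0, -0.88, -1, 0, 1], [-0.151, -0.476, 0, -0.88, -1, 0, 1]])

```text
clock: 14.0
eef_pos: [0.4632, -0.1433, 0.3165]
tool_rot: [0.445, 2.514, -0.054]
force: [0.1, 0.3, -3.6]
width: 0.0229
gripper_force: 29.9
```

>>> jog_arm(commands=[[0, 0, 0, 0, -0.1, -0.3, 1], [0, 0, 0, 0, -0.22, -0.6, 1], [0, 0, 0, 0, -0.22, -0.72, 1], [0, 0, 0, 0, -0.22, -0.72, 1], [0, 0, 0, 0, -0.22, -0.72, 1]])

```text
clock: 14.5
eef_pos: [0.4646, -0.1656, 0.2461]
tool_rot: [0.445, 2.516, -0.054]
force: [-0.5, -0.3, -3.8]
width: 0.0229
gripper_force: 30.0
```

```bash
python3 - <<'E'
from h import *
s=env.sense();e=s['eef_pos'];q=s['tool_rot'];Rn=R.from_rotvec(q);u=axis()
Rt=R.from_rotvec(np.cross([0,0,1],u)/.5*np.radians(30))*R.from_rotvec([.549,3.025,.04])
go(PIV+.13*u+.019*Rt.as_matrix()[:,2],Rt)
g=e-.019*Rn.as_matrix()[:,2];print('lift',((g-PIV)@u).round(4),'off',(g-PIV-u*((g-PIV)@u)).round(4))
im=env.capture('wrist');sd=env.capture('side');tp=env.capture('top')
np.savez('pics/w7.npz',w=im,s=sd,t=tp,e=e,q=q)
x,y=235,175
for n,P in(('tip',g-.132*u),('nose35',g-.097*u),('collar',g-.027*u),('resttop',FOOT+.105*u),('foot',FOOT)):print(n,P.round(4),'wrist',((wproj(P,e,q)-[186,70])*400/140).round(0),'side',((proj('side',P)[0]-[x,y])*5).round(0))
a=cv2.resize(im[70:240,186:326],(400,486),interpolation=cv2.INTER_CUBIC)
b=cv2.resize(sd[y:y+97,x:x+80],(400,486),interpolation=cv2.INTER_CUBIC)
cv2.imwrite('pics/w7.png',np.hstack([a,b]))
E
```

```text
t 14.5 at [ 0.4646 -0.1656  0.2461] turn [0. 0. 0.] shift [-0.008 -0.    -0.136]
lift 0.1414 off [ 0.0062 -0.0017  0.0037]
tip [ 0.5173 -0.183   0.1476] wrist [178. 304.] side [154. 203.]
nose35 [ 0.5006 -0.1777  0.1779] wrist [180. 336.] side [122. 149.]
collar [ 0.4673 -0.1671  0.2385] wrist [187. 436.] side [56. 37.]
resttop [ 0.53   -0.187   0.1129] wrist [175. 263.] side [177. 261.]
foot [ 0.5801 -0.2028  0.022 ] wrist [172. 215.] side [266. 411.]
```

View pics/w7.png

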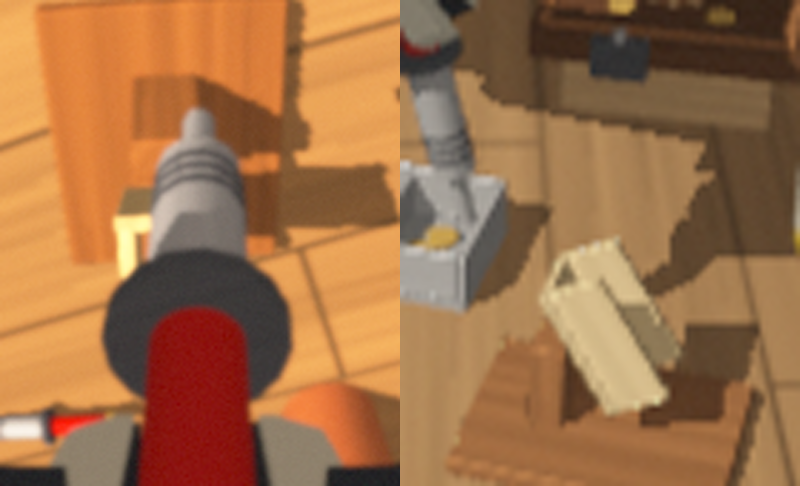

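The last view shows the punch swung toward vertical between the fingers: side tip (75,222), expected (154,203). I fit its true axis.

```bash
cat > fit.py <<'E'
from h import *
def fit(e,q,wobs,sobs,slide=True):
    # obs: list of (d along punch, radial offset toward wrist cam, pixel)
    Q=R.from_rotvec(q).as_matrix();g=e-.019*Q[:,2]
    cam=e+Q@np.array(env.camera_model('wrist')['mount'])[:3,3]
    def P(p,d,rad=0):
        a=Q@R.from_euler('xy',[p[1],p[0]]).apply([0,0,-1.])
        c=g+Q[:,0]*p[3]+a*(d-.1323+p[2])
        if rad:
            v=cam-c;v-=a*(v@a);c=c+rad*v/np.linalg.norm(v)
        return c
    def f(p):
        r=[wproj(P(p,d,ra),e,q)-px for d,ra,px in wobs]+[proj('side',P(p,d))[0]-px for d,px in sobs]
        return np.r_[np.ravel(r),p[2]/.003,p[3]/.003]
    o=least_squares(f,[0,0,0,0]);p=o.x
    a=Q@R.from_euler('xy',[p[1],p[0]]).apply([0,0,-1.])
    return p,a,f(p),P
E
python3 - <<'E'
from fit import *
z=np.load('pics/w7.npz');e,q=z['e'],z['q']
W=lambda a:np.array(a)/2.857+[186,70]
S=lambda a:np.array(a)/5+[235,175]
wo=[(.112,0,W((198,330))),(.035,.012,W((197,143))),(0,.005,W((198,108)))]
so=[(.1085,S((30,50))),(.035,S((56,172))),(0,S((75,221)))]
p,a,r,P=fit(e,q,wo,so)
print('swing deg',np.degrees(p[:2]).round(1),'slide',p[2:].round(4),'axis',a.round(3),'lean',np.degrees(np.arccos(a[2])).round(1));print(r.round(1))
print('tip',P(p,0).round(4),'collar',P(p,.105).round(4))
E
```

```text
swing deg [22.5 -0.8] slide [-0.0092  0.0128] axis [-0.204 -0.005  0.979] lean 11.8
[-1.8  2.1  0.6 -2.3  0.4  1.8 -1.1  1.4 -0.   0.3 -1.1  0.9 -3.1  4.3]
tip [ 0.4733 -0.1585  0.1163] collar [ 0.4519 -0.159   0.2191]
```

```bash
python3 - <<'E'
from fit import *
z=np.load('pics/w7.npz');s=env.sense();e,q=s['eef_pos'],s['tool_rot']
w=env.capture('wrist');sd=env.capture('side');tp=env.capture('top')
print(np.abs(w.astype(int)-z['w']).max(axis=2)[70:260,186:326].mean(),np.abs(sd.astype(int)-z['s'])[170:230,225:260].mean())
def red(im):
    h=cv2.cvtColor(im,cv2.COLOR_BGR2HSV);return ((h[...,0]<6)|(h[...,0]>174))&(h[...,1]>190)&(h[...,2]>60)
def yel(im):
    h=cv2.cvtColor(im,cv2.COLOR_BGR2HSV);return (abs(h[...,0].astype(int)-23)<7)&(h[...,1]>120)&(h[...,2]>110)
for n,im in(('wrist',w),('side',sd),('top',tp)):
  for nm,f in(('red',red),('yel',yel)):
    k,l,st,c=cv2.connectedComponentsWithStats(f(im).astype(np.uint8))
    for i in range(1,k):
        if st[i,4]>12:print(n,nm,st[i].tolist(),c[i].round(1))
u=a=axis();g=e-.019*R.from_rotvec(q).as_matrix()[:,2]
for d in(.112,.14,.17,.18):print(d,'expect w/s/t',wproj(g+(d-.1323)*u,e,q).round(0),proj('side',g+(d-.1323)*u).round(0),proj('top',g+(d-.1323)*u).round(0))
E
```

```text
6.740902255639098 1.6350793650793651
wrist red [171, 0, 19, 26, 272] [180.1  11.5]
wrist red [233, 181, 43, 80, 2801] [254.5 222.9]
wrist red [387, 212, 19, 17, 238] [396.2 220.2]
wrist red [204, 214, 18, 8, 73] [210.4 216.9]
wrist red [232, 306, 8, 13, 97] [235.5 312.3]
wrist yel [99, 0, 11, 2, 15] [104.1   0.3]
wrist yel [453, 0, 12, 4, 21] [458.7   1.2]
wrist yel [465, 0, 23, 4, 46] [476.4   0.9]
wrist yel [338, 3, 32, 26, 419] [353.7  15.6]
wrist yel [422, 3, 14, 5, 28] [428.5   5. ]
wrist yel [158, 16, 133, 53, 685] [215.5  42.7]
wrist yel [299, 18, 11, 9, 29] [303.8  22.4]
wrist yel [179, 24, 15, 11, 86] [185.4  29. ]
wrist yel [446, 25, 23, 16, 200] [456.4  32.1]
wrist yel [404, 26, 33, 7, 88] [418.3  28.6]
wrist yel [263, 32, 6, 6, 13] [264.8  34.5]
wrist yel [401, 33, 39, 15, 292] [420.8  39.6]
wrist yel [215, 42, 94, 26, 522] [264.7  54.7]
wrist yel [209, 51, 7, 6, 14] [212.1  53.6]
wrist yel [284, 50, 31, 11, 79] [300.6  55.4]
wrist yel [271, 60, 5, 5, 13] [273.2  62.6]
wrist yel [0, 68, 37, 60, 1166] [16.  96.9]
wrist yel [443, 71, 10, 5, 18] [447.1  73.3]
wrist yel [299,
[... 2055 characters left out ...]
, 140, 9, 4, 20] [334.6 141.6]
top red [422, 326, 56, 58, 1924] [451.8 354. ]
top yel [249, 133, 18, 17, 178] [257.5 141.8]
top yel [193, 151, 5, 5, 18] [194.7 152.9]
top yel [208, 155, 5, 5, 18] [210.2 156.7]
top yel [188, 169, 5, 5, 18] [190.1 170.7]
top yel [203, 172, 7, 6, 29] [205.7 174.7]
top yel [252, 208, 4, 4, 13] [253.6 209.6]
top yel [256, 212, 5, 5, 17] [258. 214.]
top yel [252, 224, 4, 5, 17] [253.6 226.1]
top yel [11, 236, 10, 36, 167] [ 14.3 253.5]
0.112 expect w/s/t [252. 227.] [[245. 180.]] [[300. 206.]]
0.14 expect w/s/t [253. 250.] [[239. 171.]] [[300. 210.]]
0.17 expect w/s/t [255. 285.] [[233. 160.]] [[299. 214.]]
0.18 expect w/s/t [256. 299.] [[231. 157.]] [[299. 216.]]
```

```bash
sed -i 's#p\[2\]/.003,p\[3\]/.003#p[2]/.05,p[3]/.002#' fit.py; python3 - <<'E'
from fit import *
z=np.load('pics/w7.npz');e,q=z['e'],z['q']
W=lambda a:np.array(a)/2.857+[186,70]
S=lambda a:np.array(a)/5+[235,175]
wo=[(.112,0,W((198,330))),(.035,.012,W((197,143))),(0,.005,W((198,108)))]
so=[(.1085,S((30,50))),(.035,S((56,172))),(0,S((75,221)))]
p,a,r,P=fit(e,q,wo,so)
print('swing deg',np.degrees(p[:2]).round(1),'slide',p[2:].round(4),'axis',a.round(3),'lean',np.degrees(np.arccos(a[2])).round(1));print(r.round(1))
print('tip',P(p,0).round(4),'collar',P(p,.105).round(4))
# is it creeping? red-grip top row over time
for i in range(4):
    w=env.capture('wrist').astype(int)[150:240,246:263];m=(w[...,2]>90)&(w[...,1]<60)&(w[...,0]<60)
    print(env.sense()['clock'],150+np.argmax(m.mean(1)>.5))
E
```

```text
swing deg [24.  -0.9] slide [-0.015   0.0079] axis [-0.18  -0.015  0.984] lean 10.4
[-1.6  2.8  0.7 -2.3  0.6  0.9  0.5  2.7  0.8  1.5 -0.5  2.1 -0.3  4. ]
tip [ 0.4747 -0.1585  0.1126] collar [ 0.4558 -0.1601  0.2159]
14.85 179
14.9 179
14.95 179
15.0 179
```

```bash
cat > plan.py <<'E'
from h import *
z=np.load('pics/w7.npz');e,q=z['e'],z['q'];Q0=R.from_rotvec(q)
X=np.array([np.cos(YAW),np.sin(YAW),0]);Zw=np.array([0,0,1.]);u=axis();n=np.cos(np.pi/6)*X+.5*Zw
zt=Q0.as_matrix()[:,2];lean=np.arctan2(zt@X,-zt[2]);Rh=tool(-np.sin(lean)*X+np.cos(lean)*Zw,YV)
g0=e-.019*zt
tip=np.array([.474,-.1585,.1145]);a=np.array([-.192,0,.981])
r=Rh*Q0.inv();al=r.apply(a);la=np.degrees(np.arctan2(-al@X,al[2]))
v=r.apply(tip+.035*a-g0);v-=YV*(v@YV)
def hand(P35,lean_deg):   # TCP pose placing d35 point of the punch at P35, punch leaning lean_deg
    vv=R.from_rotvec(YV*np.radians(-(lean_deg-la))).apply(v)
    gp=P35-vv;gp=gp+YV*((PIV-gp)@YV);return gp+.019*Rh.as_matrix()[:,2]
E
python3 - <<'E'
from plan import *
print('hand lean',np.degrees(lean),'punch lean',la,'toolY',Q0.as_matrix()[:,1].round(3),YV.round(3),'v',(v@X).round(4),v[2].round(4))
base=FOOT+u*.045
go(hand(base+n*.08,la),Rh)
for k in((.045,.08,la),(.045,.006,la),(.043,.004,la+6),(.041,.002,la+12),(.039,0,30),):
    h=hand(FOOT+u*k[0]+n*k[1],k[2]);print(k,h.round(4),'tipz',(FOOT+u*k[0]+n*k[1]-.035*(Zw*np.cos(np.radians(k[2]))-X*np.sin(np.radians(k[2]))))[2].round(4))
E
```

```text
hand lean 33.62006741567712 punch lean 10.556293403021265 toolY [0.326 0.944 0.058] [0.302 0.953 0.   ] v 0.0109 -0.1134
t 15.0 at [ 0.4641 -0.166   0.245 ] turn [-0.053  0.016  0.025] shift [ 1.601 -0.511 -0.465]
(0.045, 0.08, np.float64(10.556293403021265)) [ 0.6242 -0.2171  0.1985] tipz 0.0666
(0.045, 0.006, np.float64(10.556293403021265)) [ 0.5631 -0.1978  0.1615] tipz 0.0296
(0.043, 0.004, np.float64(16.556293403021265)) [ 0.5512 -0.194   0.157 ] tipz 0.0277
(0.041, 0.002, np.float64(22.556293403021265)) [ 0.5395 -0.1903  0.1513] tipz 0.0262
(0.039, 0, 30) [ 0.5256 -0.1859  0.1432] tipz 0.0255
```

>>> jog_arm(commands=[[-0.01, 0, 0, 0, 0, 0.05, 1], [-0.02, 0.005, 0.01, 0, 0, 0.15, 1], [-0.03, 0.01, 0.015, 0, 0, 0.27, 1], [-0.04, 0.015, 0.02, 0, 0, 0.39, 1], [-0.053, 0.016, 0.025, 0, 0, 0.5, 1], [-0.053, 0.016, 0.025, 0, 0, 0.57, 1], [-0.053, 0.016, 0.025, 0, 0, 0.6, 1], [-0.053, 0.016, 0.025, 0, 0, 0.6, 1]])

```text
clock: 15.8
eef_pos: [0.4642, -0.166, 0.3051]
tool_rot: [0.391, 2.529, -0.118]
force: [-0.0, 0.3, -2.9]
width: 0.0229
gripper_force: 30.0
```

>>> jog_arm(commands=[[0, 0, 0, 0.05, -0.02, 0, 1], [0, 0, 0, 0.15, -0.05, 0, 1], [0, 0, 0, 0.28, -0.09, 0, 1], [0, 0, 0, 0.42, -0.13, 0, 1], [0, 0, 0, 0.56, -0.18, 0, 1], [0, 0, 0, 0.68, -0.22, 0, 1], [0, 0, 0, 0.77, -0.25, 0, 1], [0, 0, 0, 0.8, -0.255, 0, 1]])

```text
clock: 16.6
eef_pos: [0.545, -0.1918, 0.3039]
tool_rot: [0.391, 2.53, -0.118]
force: [0.6, -0.9, -3.3]
width: 0.0234
gripper_force: 30.0
```

>>> jog_arm(commands=[[0, 0, 0, 0.05, -0.02, 0, 1], [0, 0, 0, 0.15, -0.05, 0, 1], [0, 0, 0, 0.28, -0.09, 0, 1], [0, 0, 0, 0.42, -0.13, 0, 1], [0, 0, 0, 0.56, -0.18, 0, 1], [0, 0, 0, 0.68, -0.22, 0, 1], [0, 0, 0, 0.77, -0.25, 0, 1], [0, 0, 0, 0.8, -0.255, 0, 1]])

```text
clock: 17.4
eef_pos: [0.6248, -0.2172, 0.3045]
tool_rot: [0.391, 2.529, -0.118]
force: [0.7, -0.3, -3.4]
width: 0.0228
gripper_force: 30.0
```

```bash
python3 - <<'E'
from plan import *
s=env.sense();e2,q2=s['eef_pos'],s['tool_rot'];w=env.capture('wrist');sd=env.capture('side');np.savez('pics/w8.npz',w=w,s=sd,e=e2,q=q2)
go(hand(FOOT+u*.045+n*.08,la),Rh)
R2=R.from_rotvec(q2);g2=e2-.019*R2.as_matrix()[:,2]
def red(w):
    w=w.astype(int);m=(w[...,2]>90)&(w[...,1]<60)&(w[...,0]<60);return m
for nm,im in(('old',z['w']),('new',w)):
    m=red(im)[150:260,220:290];top=150+np.argmax(m[:,26:43].mean(1)>.5);cols=[ (220+np.where(r)[0]).mean().round(1) for r in m[30:110:20] if r.any()]
    print(nm,'red top',top,'cols',cols)
# side: difference between pictures shows the punch; grey low-saturation pixels near the expected axis
Pt=[g2+R2.apply(R.from_rotvec(q).inv().apply(x-g0)) for x in(tip,tip+.035*a,tip+.105*a)]
print('expected side tip/35/105',[proj('side',x)[0].round(1).tolist() for x in Pt],'world',[x.round(4).tolist() for x in Pt])
d=np.abs(sd.astype(int)-z['s']).sum(2);x0,y0=proj('side',Pt[0])[0].round().astype(int)
for r in range(y0-24,y0+8,2):
    c=np.where(d[r,x0-25:x0+25]>60)[0];print(r,(c+x0-25).tolist())
E
```

```text
t 17.5 at [ 0.6243 -0.217   0.3046] turn [-0. -0.  0.] shift [-1.000e-03 -1.000e-03 -1.061e+00]
old red top 177 cols [np.float64(254.5), np.float64(254.5), np.float64(254.0), np.float64(254.5)]
new red top 180 cols [np.float64(254.5), np.float64(254.5), np.float64(254.0), np.float64(254.5)]
expected side tip/35/105 [[312.6, 214.8], [311.1, 202.8], [308.1, 177.5]] world [[0.6319, -0.2172, 0.1725], [0.6257, -0.2155, 0.2069], [0.6134, -0.212, 0.2757]]
191 [304, 305, 306, 307, 308, 309, 310, 311, 312, 313, 314, 333, 334, 335, 336, 337]
193 [292, 293, 294, 295, 296, 297, 298, 299, 300, 301, 304, 305, 306, 307, 308, 309, 310, 311, 312, 332, 333, 334, 335, 336, 337]
195 [292, 293, 294, 295, 296, 297, 298, 299, 300, 301, 302, 303, 304, 306, 307, 308, 309, 310, 311, 312, 332, 333, 334, 335, 336, 337]
197 [288, 289, 290, 291, 292, 293, 294, 295, 296, 297, 298, 299, 300, 301, 302, 303, 304, 305, 306, 307, 308, 309, 310, 311, 312, 313, 333, 334, 335, 336, 337]
199 [288, 289, 290, 291, 292, 293, 294, 295, 296, 297, 298, 299, 300, 301, 302, 303, 304, 305, 306, 307, 308, 309, 310, 311, 312, 313, 31
[... 612 characters left out ...]
 314]
211 [295, 296, 297, 298, 299, 300, 301, 302, 303, 304, 305, 306, 307, 308, 309, 310, 311, 312, 313, 314]
213 [294, 295, 296, 297, 298, 299, 300, 301, 302, 303, 304, 305, 306, 307, 308, 309, 310, 311, 312, 313]
215 [293, 294, 295, 296, 297, 298, 299, 300, 301, 302, 303, 304, 305, 306, 307, 308, 309, 310, 311, 312, 313, 314]
217 [292, 293, 294, 295, 296, 297, 298, 299, 300, 301, 302, 303, 304, 305, 306, 307, 308, 309, 310, 311, 312, 313]
219 [290, 291, 292, 293, 294, 295, 296, 297, 298, 299, 300, 301, 302, 303, 304, 305, 306, 307, 308, 309, 310, 311, 312, 313]
221 [289, 290, 291, 292, 293, 294, 295, 296, 297, 298, 299, 300, 301, 302, 303, 304, 305, 306, 307, 308, 309, 310, 311, 312, 313]
```

>>> jog_arm(commands=[[0, 0, 0, 0, 0, -0.08, 1], [0, 0, 0, 0, 0, -0.22, 1], [0, 0, 0, 0, 0, -0.38, 1], [0, 0, 0, 0, 0, -0.54, 1], [0, 0, 0, 0, 0, -0.7, 1], [0, 0, 0, 0, 0, -0.85, 1], [0, 0, 0, 0, 0, -0.95, 1], [0, 0, 0, 0, 0, -1, 1]])

```text
clock: 18.3
eef_pos: [0.6239, -0.2169, 0.2033]
tool_rot: [0.391, 2.53, -0.118]
force: [-0.2, 0.0, -3.1]
width: 0.0228
gripper_force: 30.0
```

```bash
python3 - <<'E'
from plan import *
s=env.sense();e2,q2=s['eef_pos'],s['tool_rot'];w=env.capture('wrist');sd=env.capture('side');np.savez('pics/w9.npz',w=w,s=sd,e=e2,q=q2)
go(hand(FOOT+u*.045+n*.006,la),Rh);print(s['force'].round(1))
p=np.load('pics/w8.npz')['s']; 
# side: bluish-grey (steel) pixels = low saturation, bright
R2=R.from_rotvec(q2);g2=e2-.019*R2.as_matrix()[:,2]
Pt=[g2+R2.apply(R.from_rotvec(q).inv().apply(x-g0)) for x in(tip,tip+.035*a,tip+.105*a)]
px=[proj('side',x)[0] for x in Pt];print([x.round(1).tolist() for x in px])
x0,y0=px[0].astype(int);h=cv2.cvtColor(sd,cv2.COLOR_BGR2HSV)
print('sat');
for r in range(y0-34,y0+10,2):print(r,x0-20,' '.join(f'{v:3d}' for v in h[r,x0-20:x0+18,1]))
m=w.astype(int);mm=(m[...,2]>90)&(m[...,1]<60)&(m[...,0]<60);print('red top',150+np.argmax(mm[150:260,246:263].mean(1)>.5))
hw=cv2.cvtColor(w,cv2.COLOR_BGR2HSV);print('wrist sat col profile')
for r in range(90,182,6):print(r,' '.join(f'{v:3d}' for v in hw[r,214:296:3,1]))
E
```

```text
t 18.4 at [ 0.6241 -0.217   0.2042] turn [-0. -0.  0.] shift [-0.609  0.192 -0.427]
[-0.2  0.  -3.1]
[[308.9, 246.3], [307.5, 235.5], [304.5, 212.9]]
sat
212 288 127 128 127 128 129 128 128 128  50   6   0   6  11  11   6   6   5   5   5  12   4  23  93 127 128 130  94  41  35  35  47  64  99 162 193 190 192 196
214 288 127 126 128 127 127 125 126 129 131 124  81  10   9   6   3   6  10  10  16  16  47 119 127 129 130 128  85  35  34  33  31  33  32  32  35  46  56  62
216 288 125 129 128 129 129 127 125 131 129 130 128 118  15  17  18  16  18  19  15  17  36 105 127 128 130 123  77  34  33  33  33  32  32  32  31  33  32  34
218 288 127 127 128 129 126 127 128 127 131 131 125 115  35  17  18  17  20  18  19  18  26  82 129 127 130 114  60  34  33  34  32  32  33  33  34  33  34  33
220 288 127 127 128 128 127 127 127 127 128 132 130 118  63  19  17  18  17  19  19  19  22  57 127 128 129 124  82  34  33  33  31  32  33  33  34  33  34  34
222 288 125 126 127 129 127 127 127 128 128 128 127 124  76  18  15  18  17  19  19  19  19  44 110 127 127 135 168 112  53  33  31  32  32  32  3
[... 3761 characters left out ...]
 160
150 158 158 160 155 162 157 160 159 107  37  34  34  35  35  33  31  32  32  31 100 158 158 157 157 156 158 158 158
156 157 160 156 155 155 159 158 161  82  36  38  33  32  32  32  31  32  33  34 107 157 160 161 158 157 158 160 160
162 181 189 181 153 154 161 159 155  72  22  26  22  14  13  18  13  18  22  13  87 157 162 161 161 159 160 162 162
168 199 181 196 168 162 153  30  23  18  25  17  17  17  25  16  17   4  16  17  16  23  30 145 161 163 162 160 160
174 160 163 166 160 106  13  21  13  16  29  16  16  21  17  21  22  13   9  20   9  21  25   9 107 160 163 161 161
180 163 161 163 137  26  12   9  25  14  17  59 155 199 222 211 203 153  71  13  17  23   9  22   9 118 158 157 156
```

Steel segmentation in the side picture (tip (308,246), barrel end (306,236), collar (304,213)) agrees with the fitted pose to about 1 px. I now lower the punch into the open side of the trough.

>>> jog_arm(commands=[[0, 0, 0, -0.04, 0.012, -0.03, 1], [0, 0, 0, -0.11, 0.035, -0.08, 1], [0, 0, 0, -0.19, 0.06, -0.135, 1], [0, 0, 0, -0.27, 0.085, -0.19, 1], [0, 0, 0, -0.35, 0.11, -0.245, 1], [0, 0, 0, -0.42, 0.132, -0.295, 1], [0, 0, 0, -0.46, 0.145, -0.322, 1], [0, 0, 0, -0.46, 0.145, -0.322, 1]])

```text
clock: 19.2
eef_pos: [0.5776, -0.2023, 0.1723]
tool_rot: [0.391, 2.529, -0.118]
force: [0.0, -0.5, -2.5]
width: 0.0232
gripper_force: 30.0
```

>>> jog_arm(commands=[[0, 0, 0, -0.03, 0.01, -0.02, 1], [0, 0, 0, -0.06, 0.02, -0.04, 1], [0, 0, 0, -0.09, 0.03, -0.06, 1], [0, 0, 0, -0.12, 0.038, -0.08, 1], [0, 0, 0, -0.149, 0.047, -0.105, 1], [0, 0, 0, -0.149, 0.047, -0.105, 1]])

```text
clock: 19.8
eef_pos: [0.5628, -0.1977, 0.1617]
tool_rot: [0.391, 2.529, -0.118]
force: [-0.2, 0.4, -3.4]
width: 0.0232
gripper_force: 30.0
```

```bash
cat > look.py <<'E'
from plan import *
s=env.sense();e2,q2=s['eef_pos'],s['tool_rot'];w=env.capture('wrist');sd=env.capture('side')
print(s['force'].round(1),s['torque'].round(2))
R2=R.from_rotvec(q2);g2=e2-.019*R2.as_matrix()[:,2]
Pt=[g2+R2.apply(R.from_rotvec(q).inv().apply(x-g0)) for x in(tip,tip+.035*a,tip+.105*a)]
print('exp side',[proj('side',x)[0].round(1).tolist() for x in Pt],'world tip',Pt[0].round(4))
print('rest side foot/top',[proj('side',x)[0].round(1).tolist() for x in(FOOT,FOOT+.105*u)],'rest wrist',[wproj(x,e2,q2).round(1).tolist() for x in(FOOT,FOOT+.105*u)])
hw=cv2.cvtColor(w,cv2.COLOR_BGR2HSV)
for r in range(90,190,6):print(r,' '.join(f'{v:3d}' for v in hw[r,199:312:4,1]))
h=cv2.cvtColor(sd,cv2.COLOR_BGR2HSV);x0,y0=proj('side',Pt[0])[0].astype(int)
print('side')
for r in range(y0-36,y0+10,3):print(r,x0-22,' '.join(f'{v:3d}' for v in h[r,x0-22:x0+12,1]))
E
python3 - <<'E'
from look import *
for k in((.043,.004,la+6),(.041,.002,la+12),(.039,0,30)):go(hand(FOOT+u*k[0]+n*k[1],k[2]),Rh)
E
```

```text
[-0.2  0.4 -3.4] [ 0.18  0.63 -0.  ]
exp side [[284.5, 253.8], [282.7, 243.7], [279.0, 222.2]] world tip [ 0.5699 -0.1976  0.0297]
rest side foot/top [[288.2, 257.2], [270.4, 227.2]] rest wrist [[253.7, 119.1], [253.3, 133.4]]
90 188 186 184 186 187 185 184 187 190 187 185 186 186 185 189 184 187 181 184 185 185 188 178 176 176 175 181 174 154
96 185 187 190 182 188 187 186 190 189 187 186 183 184 187 187 184 185 185 188 185 185 186 186 185 185 187 188 185 153
102 186 186 187 184 186 180 162 137 134 133 134 133 132 130 132 131 129 132 130 132 138 156 173 175 173 179 171 173 152
108 185 182 187 188 188 102  90  94  87  76  75  79  83  82  82  76  76  78  81  85  88  91 141 178 178 172 174 173 148
114 173 187 187 189 185 144  59  79 128 139 175 177 175  87  56  70 160 159 130  96  62  80 171 169 179 179 168 159 156
120 167 189 189 184 187 148  69  85 127 132 183 184 175  51  36  48 158 180 130 100  68  85 179 180 177 168 177 156 151
126 161 188 186 185 187 147  75  91 123 136 187 121  24  27  29  31  36  70 130 103  76  92 173 174 169 174 175 159 153
132 160 186 189 189 185 152  79  92
[... 3016 characters left out ...]
5 149 154 158 151 156 157
256 262 153 155 154 153 154 158 152 154 160 156 155 155 151 120  91  93  89 102 105 106  95 128 132 150 158 152 146 149 154 158 148 152 154 154
259 262 156 153 154 157 152 155 154 152 156 151 153 152 154 154 156 152 153 155 155 153 156 149 152 156 154 152 156 154 157 159 156 154 156 154
262 262 155 154 155 155 153 156 154 153 152 152 153 153 152 149 150 155 153 150 150 152 153 153 151 151 154 152 152 153 154 154 150 153 153 154
t 19.9 at [ 0.5632 -0.1978  0.1622] turn [0. 0. 0.] shift [-0.12   0.038 -0.052]
t 19.9 at [ 0.5632 -0.1978  0.1622] turn [0. 0. 0.] shift [-0.237  0.075 -0.109]
t 19.9 at [ 0.5632 -0.1978  0.1622] turn [0. 0. 0.] shift [-0.376  0.119 -0.19 ]
```

The wrist picture shows the barrel between the trough's side walls (walls at columns 220–237 and 270–287, barrel 241–269). I now swing it down along the arc to 30° with a 1 mm sideways correction.

>>> jog_arm(commands=[[0, 0, 0, -0.03, 0.003, -0.013, 1], [0, 0, 0, -0.06, 0.01, -0.026, 1], [0, 0, 0, -0.09, 0.02, -0.04, 1], [0, 0, 0, -0.12, 0.028, -0.052, 1], [0, 0, 0, -0.16, 0.04, -0.07, 1], [0, 0, 0, -0.2, 0.053, -0.09, 1], [0, 0, 0, -0.237, 0.065, -0.109, 1], [0, 0, 0, -0.237, 0.065, -0.109, 1]])

```text
clock: 20.7
eef_pos: [0.5392, -0.1912, 0.1511]
tool_rot: [0.391, 2.529, -0.118]
force: [2.1, 0.1, -4.2]
width: 0.0229
gripper_force: 30.0
```

>>> jog_arm(commands=[[0, 0, 0, -0.03, 0.01, -0.016, 1], [0, 0, 0, -0.06, 0.02, -0.034, 1], [0, 0, 0, -0.09, 0.03, -0.052, 1], [0, 0, 0, -0.12, 0.038, -0.07, 1], [0, 0, 0, -0.12, 0.038, -0.07, 1]])

```text
clock: 21.2
eef_pos: [0.5271, -0.1874, 0.1439]
tool_rot: [0.391, 2.529, -0.118]
force: [2.1, 0.3, -3.0]
width: 0.023
gripper_force: 30.0
```

```bash
python3 - <<'E'
from look import *
go(hand(FOOT+u*.035,30),Rh)
E
```

```text
[ 2.1  0.3 -3. ] [0.1  0.25 0.  ]
exp side [[271.1, 256.4], [269.1, 246.5], [265.0, 225.5]] world tip [ 0.5342 -0.1874  0.0119]
rest side foot/top [[288.2, 257.2], [270.4, 227.2]] rest wrist [[254.7, 159.3], [254.8, 193.5]]
90 189 188 188 185 184 184 187 187 186 188 187 184 184 183 181 185 183 185 183 191 186 186 185 188 188 188 188 186 186
96 188 190 186 186 187 189 184 184 190 190 184 186 184 182 182 182 181 182 184 174 179 188 192 189 185 187 186 186 189
102 190 190 186 187 187 189 187 187 188 187 185 181 186 183 181 181 184 185 175 172 178 179 171 183 189 187 187 186 185
108 184 186 184 191 186 185 184 189 187 187 191 182 188 179 184 189 186 182 178 175 181 172 174 176 168 178 185 182 190
114 184 188 186 187 186 187 186 188 187 187 182 180 185 184 189 181 187 179 181 172 178 173 184 175 177 172 177 179 176
120 186 189 185 187 185 189 189 184 186 186 185 183 185 183 187 178 186 186 187 177 179 177 174 172 179 174 171 176 159
126 183 189 189 189 185 189 186 189 185 186 184 185 188 187 188 187 188 184 188 184 182 181 178 178 176 177 177 179 160
132 181 187 188 186 186 188 187 187 18
[... 2854 characters left out ...]
 120 101  92  90  88  87  91  89  90  90
256 249 152 154 153 152 152 155 152 151 150 154 155 157 149 152 155 156 151 151 156 147 154 150 152 159 153 150 120  90  91  90 101 103 107  94
259 249 153 153 152 152 150 153 155 151 154 150 153 156 151 152 153 157 152 154 159 151 156 156 153 152 151 151 154 153 153 150 154 154 154 155
262 249 152 151 153 154 153 154 152 154 153 153 153 150 152 151 154 154 154 154 155 154 152 152 153 154 152 151 151 154 152 152 149 150 152 152
265 249 154 154 156 152 153 154 155 151 157 153 153 153 154 156 150 152 151 154 153 154 157 153 154 155 153 153 151 155 156 154 154 154 156 155
t 21.3 at [ 0.5274 -0.1874  0.1441] turn [-0. -0.  0.] shift [ 0.001  0.009 -0.043]
```

The punch has swung into line with the trough (force 2 N on the lower wall), and the collar is some millimetres above its seat. I slide it down along the axis in small steps until it seats.

>>> jog_arm(commands=[[0, 0, 0, 0.01, 0, -0.017, 1], [0, 0, 0, 0.02, 0, -0.034, 1], [0, 0, 0, 0.02, 0, -0.034, 1]])

```text
clock: 21.6
eef_pos: [0.5296, -0.1874, 0.1404]
tool_rot: [0.391, 2.53, -0.118]
force: [1.5, -0.3, -3.3]
width: 0.0229
gripper_force: 30.0
```

>>> jog_arm(commands=[[0, 0, 0, 0.005, 0, -0.01, 1], [0, 0, 0, 0.01, 0, -0.02, 1], [0, 0, 0, 0.01, 0, -0.02, 1]])

```text
clock: 21.9
eef_pos: [0.5305, -0.1874, 0.1386]
tool_rot: [0.391, 2.529, -0.118]
force: [1.7, -1.3, -2.2]
width: 0.0231
gripper_force: 30.0
```

```bash
python3 - <<'E'
from h import *
s=env.sense();sd=env.capture('side');h=cv2.cvtColor(sd,cv2.COLOR_BGR2HSV);u=axis()
print(s['force'].round(1),s['eef_pos'].round(4),[proj('side',FOOT+d*u).round(1).tolist() for d in(.105,.112)])
for r in range(216,236):print(r,' '.join(f'{v:3d}' for v in h[r,258:286,1]),'|',' '.join(f'{v:3d}' for v in h[r,258:286:2,2]))
E
```

```text
[ 1.7 -1.3 -2.2] [ 0.5305 -0.1874  0.1386] [[[270.4, 227.2]], [[269.2, 225.2]]]
216  88  46  44  45  45  45  46  46  45  44  57 149 198 117  18  60  97 112 126 125 125 125 126 127 128 128 127 127 | 116 132 131 133 124 121 102  28 113 180 173 170 167 165
217 109  59  45  45  43  43  45  45  47  46  49  83 150 173 120 131 125 127 126 125 127 126 129 127 127 126 128 127 | 108 131 131 131 130 120 109  96 155 180 175 170 168 165
218 127  98  56  45  43  44  46  44  46  46  42  51  88 192 131 122 123 126 126 127 128 126 128 128 128 127 127 127 | 104 124 131 132 132 116 116 113 149 168 175 170 167 166
219 130 125  85  49  44  44  43  46  45  45  46  49  57 150 154  95  98 112 122 127 130 128 128 126 126 128 128 127 | 104 114 132 131 131 123 120 103  91 132 175 170 168 165
220 131 131 118  73  44  45  44  43  43  45  45  46  48  81 144  84   0  12  97 123 128 128 128 128 126 127 128 127 | 103 102 133 132 131 131 121 103  44  84 177 170 168 165
221 131 126 130 108  54  43  46  43  43  43  44  43  45  49  80 163   6  17  45 116 126 126 126 128 128 128 128 127 | 103 100 122 132 130 132 119 112 
[... 1759 characters left out ...]
 171
232 127 125 125 127 123 114  92  90  95  91  84  86  87  82  84  86  92  97  68  19  23  60  98 100 100 100 126 128 | 179 179 180 208 179 213 216 225 200 112 102 140 146 160
233 127 125 125 125 120 103  90  80  80  89  84  88  89  88  88  89  89  92  97  41  18  35  90  99  93  92 113 124 | 179 179 182 206 217 222 212 215 210 142 101 130 192 145
234 124 125 128 128 115  90  90  80  82  88  89  90  89  88  88  87  89  91  92  74  34  20  64 100  94  92  94 111 | 179 180 186 207 222 211 211 214 212 186 105 112 189 187
235 127 126 127 128 116  94  91  88  88  88  89  90  90  90  88  87  87  89  90  95  72  13  35  90 100  97  97 102 | 179 179 184 202 218 211 210 215 213 206 113 103 151 182
```

```bash
cat > cmp.py <<'E'
from h import *
a=cv2.imread('pics/side0.png');b=env.capture('side');s=env.sense();print(s['clock'],s['force'].round(1),s['eef_pos'].round(4),s['width'].round(4))
for nm,i in(('start',a),('now',b)):
    h=cv2.cvtColor(i,cv2.COLOR_BGR2HSV);print(nm)
    for r in range(220,234,1):print(r,' '.join(f'{v:3d}' for v in h[r,260:284,1]))
    print('nose',[ ' '.join(f'{v:3d}' for v in h[r,280:296,1]) for r in (253,255,257,258,259,260)])
E
python3 cmp.py
```

```text
Traceback (most recent call last):
  File "cmp.py", line 2, in <module>
    a=cv2.imread('pics/side0.png');b=env.capture('side');s=env.sense();print(s['clock'],s['force'].round(1),s['eef_pos'].round(4),s['width'].round(4))
                                                                                                                                  ^^^^^^^^^^^^^^^^
AttributeError: 'float' object has no attribute 'round'
```

```bash
sed -i "s/s\['width'\].round(4)/s['width']/" cmp.py; python3 cmp.py
```

```text
22.05 [ 1.4 -0.9 -3.6] [ 0.5305 -0.1875  0.1387] 0.022873493591179853
start
220 146 199 203 205 207 202 204 206 203 179 138 125 130 129 128 128 125 128 129 128 128 128 126 129
221 139 168 197 207 205 208 203 207 206 197 164 126 124 123 121 127 127 127 127 128 128 128 129 131
222 129 139 158 210 208 207 207 209 210 201 187 129  82  69  86 111 116 108  88 125 125 128 128 131
223 134 134 137 185 206 207 204 208 209 209 206 177  53   9  15  64 109 101  80 124 126 127 129 131
224 132 131 129 149 207 205 203 207 206 206 209 196  90   9   9  13  87 101  97 116 128 127 127 131
225 134 128 127 134 188 205 206 204 203 208 207 190  73   9   9   4  74 100  96 107 123 128 127 128
226 132 126 126 125 129 181 207 206 204 205 196 153  34  12   4  18  76 101 103 102 118 123 127 127
227 129 127 125 108  52 151 207 208 202 172 142  71   6  10   8  44  95 100 102  99 102 113 129 130
228 128 128 122  56  15  80 160 172 133  89  47   6   6  11   8  54 100 101 102  99 103 105 127 127
229 128 128 118  12   9  17  59  81   9  14   9   9  10  10  21  55  90  99 102 102 101 102 117 127
230 127 125 122  63  11 
[... 1895 characters left out ...]
 126 125 120 103  93 100 103  92  69  81  69  77  81  93  92  34  17  33  90 101  99 102 118
232 125 126 126 112  92  90  95  92  84  87  87  82  86  87  91  96  71  19  22  64  99 100 101 100
233 126 127 119 103  90  80  81  87  84  87  89  88  88  90  90  93  95  41  15  35  90  97  94  93
nose [' 89  89  91  88  88  88  88  91 102 149 151 155 152 154 155 154', ' 89  87  81 100  86  79  69 105 136 152 156 149 151 152 159 150', '141 152 150 144 114  97 121 157 154 157 147 151 155 155 152 158', '153 156 151 154 156 155 150 151 150 152 156 154 154 154 151 160', '153 154 154 153 154 151 155 150 155 155 156 157 155 156 154 157', '155 154 154 156 158 155 156 154 155 156 154 155 153 152 154 152']
```

Compared with the start picture the collar is still about 3 px (8 mm) above its seat and slightly off the lower wall. I go further down.

>>> jog_arm(commands=[[0, 0, 0, 0, 0, -0.015, 1], [0, 0, 0, 0, 0, -0.03, 1], [0, 0, 0, 0, 0, -0.04, 1], [0, 0, 0, 0, 0, -0.04, 1]])

```text
clock: 22.45
eef_pos: [0.5305, -0.1875, 0.1347]
tool_rot: [0.391, 2.529, -0.118]
force: [2.1, -0.7, -2.9]
width: 0.0233
gripper_force: 30.0
```

>>> jog_arm(commands=[[0, 0, 0, 0.005, 0, -0.012, 1], [0, 0, 0, 0.01, 0, -0.025, 1], [0, 0, 0, 0.01, 0, -0.025, 1]])

```text
clock: 22.75
eef_pos: [0.5315, -0.1875, 0.1321]
tool_rot: [0.391, 2.529, -0.118]
force: [1.6, 0.1, -2.5]
width: 0.0232
gripper_force: 30.0
```

```bash
python3 cmp.py | sed -n '1p;/now/,$p'
```

```text
22.8 [ 1.7 -0.9 -3.1] [ 0.5315 -0.1875  0.1322] 0.02346630129027773
now
220  53  44  45  45  45  43  45  47  44  51  83 156 169 130 124 122 125 125 129 128 128 128 127 128
221  95  58  44  44  43  45  45  46  44  44  48  84 192 133  88  82 115 122 128 126 126 129 128 130
222 123  86  58  45  45  43  41  47  45  46  48  56 153 176  53   6  16 102 120 126 126 127 127 130
223 133 121  95  44  45  43  47  43  45  45  46  49  80 144 119   6   6  25  98 123 127 127 127 127
224 131 129 118  67  47  44  45  47  44  44  45  50  75 142 111   6   6  10  81 117 127 127 128 128
225 134 126 123 109  65  46  45  46  41  49  84 115 131 135  51   6   6  10  69 109 123 126 126 128
226 130 125 127 124  90  41  45  62  80 111 153 178 146  53  11   5  10  49  99 103 115 123 127 127
227 132 126 126 127  86  19  27  68 106 142 108  44   7   3  12   4  19  81 100 104 104 114 126 128
228 127 125 126 127  94   0   0   0   5   7   9   9   9   9   7  10  22  61 102 101 102 107 125 127
229 127 128 127 128 122   5   7  10   7   9   9   9   6  10  21  39  20  35  88 100 100 100 116 128
230 127 128 126 126 126  44   9   9  12  12   9  40  72  84  88  67  15  20  59 102 101 100 106 126
231 127 127 127 122 113  94  73  68  83  86  87  80  84  86  93  93  38  18  35  92 100 101 102 116
232 125 128 123 115  96  93  97  92  84  88  89  82  85  87  92  96  76  16  23  61 102 100 101 102
233 125 127 120 101  90  82  82  89  82  87  89  88  88  89  89  93  97  40  15  35  91 100 102 100
nose [' 92  89  90  88  88  87  88  93 102 148 154 149 156 145 155 156', ' 89  88  81 100  92  79  68  65 111 149 154 155 156 150 155 151', '140 149 153 153 123  43  15  25  74 159 156 153 151 150 152 146', '152 153 153 152 140 101  60  67 121 150 154 151 154 152 150 144', '155 153 155 150 150 145 124 142 158 153 157 156 154 154 155 153', '152 151 152 155 154 156 153 156 154 153 156 155 153 153 152 153']
```

The nose is now visible at its old place and the collar is about 1 px high and 1–2 px off the lower wall. I nudge it onto the wall and then open.

>>> jog_arm(commands=[[0, 0, 0, -0.015, 0.005, -0.015, 1], [0, 0, 0, -0.03, 0.01, -0.03, 1], [0, 0, 0, -0.03, 0.01, -0.03, 1]])

```text
clock: 23.1
eef_pos: [0.5283, -0.1864, 0.1292]
tool_rot: [0.391, 2.529, -0.118]
force: [1.8, -1.1, -2.7]
width: 0.0231
gripper_force: 30.0
```

```bash
python3 cmp.py | sed -n '1p;/now/,$p'
```

```text
23.15 [ 0.7 -0.1 -2.5] [ 0.5284 -0.1864  0.1293] 0.02318848282496812
now
220  43  43  45  44  43  44  44  45  60 155 201 186 142 127 126 124 125 126 127 126 128 130 127 127
221  44  44  43  44  47  44  44  46  53  82 154 197 159 115 115 116 123 125 126 125 127 126 128 127
222  57  43  45  44  44  44  46  49  45  51  86 202 178  74   6  10  96 121 118 125 126 127 131 131
223  89  51  44  45  43  43  45  45  45  47  57 155 200 157   6  11  25  90 106 124 128 127 127 127
224 123  96  44  46  45  44  43  45  45  49  51  81 177 175   6   6   6  57  99 117 125 124 124 129
225 133 120  67  45  43  44  46  47  45  50  81  88 163 127   0  11   5  47  95 111 124 127 126 126
226 132 125 109  69  47  45  50  64  84 114 153 129 120  17  11   5  18  79 102 104 113 122 127 129
227 130 126 125 111  42  40  42  97 139 176 151  89   0   7   4   5  64  94 103 100 103 113 125 128
228 126 125 128 126  11  10  19  63  89  75   4  10   7  12  10  14  45  90 100 100 101 107 127 126
229 127 128 126 127  85   5   0   7   7   6   9   9  16   9  20  39  23  59 101 100 100 101 116 128
230 126 128 126 125 119   0   6   6  11   8   9  32  72  84  88  66  15  33  88  99 103 103 107 124
231 128 127 125 124 116  87  27  26  40  68  79  81  83  83  92  95  38  18  62  98 101 101 103 119
232 124 128 125 114  95  91  90  88  83  86  90  82  85  85  92  95  73  14  33  88 101  99 102 101
233 125 129 122 101  90  81  81  89  83  87  89  87  89  89  90  92  95  41  23  59  99  99 100  93
nose [' 89  89  90  87  88  88  90  90 102 148 158 146 155 148 148 158', ' 88  88  80 100  91  79  67  62 103 151 159 153 150 150 149 158', '141 152 153 150 143  67  15  22  26 114 152 146 155 150 154 158', '152 153 154 149 150 113  56  47  78 141 151 152 154 154 151 152', '154 151 157 153 150 151 122  90 151 153 154 155 153 155 153 156', '152 152 152 156 154 157 157 154 154 155 153 153 152 153 152 153']
```

>>> jog_arm(commands=[[0, 0, 0, 0, 0, 0, 0.3], [0, 0, 0, 0, 0, 0, 0], [0, 0, 0, 0, 0, 0, -0.5], [0, 0, 0, 0, 0, 0, -1], [0, 0, 0, 0, 0, 0, -1], [0, 0, 0, 0, 0, 0, -1], [0, 0, 0, 0, 0, 0, -1], [0, 0, 0, 0, 0, 0, -1]])

```text
clock: 23.95
eef_pos: [0.5285, -0.1865, 0.1293]
tool_rot: [0.391, 2.529, -0.118]
force: [0.7, -0.0, -0.6]
width: 0.0821
gripper_force: 0.0
```

```bash
python3 cmp.py | sed -n '1p;/now/,$p'; python3 -c "
from h import *
s=env.sense();print((-R.from_rotvec(s['tool_rot']).as_matrix()[:,2]).round(3))"
```

```text
24.0 [ 0.3 -0.1 -0.1] [ 0.5285 -0.1865  0.1293] 0.08609393948729864
now
220  51  78 155 204 209 198 201 204 204 190 147 128 127 129 125 127 126 125 129 128 126 128 128 128
221  47  51  84 198 205 203 210 203 208 197 165 134 124 124 122 127 126 126 126 126 125 126 129 127
222  45  47  56 153 215 211 205 204 215 201 206 168  90  64  85 119 123 121 119 128 125 127 128 127
223  45  45  49  77 149 202 209 212 205 207 212 194  89  11  12  26  97 107 106 124 125 127 127 129
224  41  45  47  50  83 205 211 207 209 203 202 198 149   6   6  12  65 100 102 117 127 125 128 127
225  39  42  47  47  54 153 198 210 208 207 207 198 124  11  11   5  70 100 101 107 124 126 127 125
226  38  39  41  47  51  79 152 215 207 198 197 159  54  11   5  19  80  97 100 105 114 123 128 128
227  39  38  41  44  45  48  81 201 208 180 145  57  10  10   5  57  96  98 101 102 105 112 129 127
228  37  38  39  41  43  47  51 112 150  97  11   5   0   5  11  45  90  98  99  99 102 107 126 126
229  37  38  37  39  40  45  47  42  29   5   5  10   0   7  21  40  61 101  98 101 102 102 117 128
230  39  38  37  38  39  45  47  45  45   0  10   9  53  74  84  71  37  90 101 101 101 100 105 124
231  39  39  40  39  41  44  45  44  46  61  70  92  97  97  92  96  42  57 101 100 100 101 101 116
232  39  39  41  42  44  44  46  63  74  91 100 101 100 101  97  96  75  38  86  99  99 101 101 100
233  61  50  44  49  73  75  76  94 103 101  98 101 100 100  99  92  93  47  53  92 101 101  93  93
nose [' 90  90  90  88  88  88  89  90 101 146 154 156 154 152 152 152', ' 89  88  81 101  97  81  67  59  60 141 159 156 150 149 150 150', '143 155 152 152 151  74  18  17  23  71 153 153 150 160 156 149', '155 153 155 156 152 104  30  19  53 106 151 149 154 152 149 150', '155 152 154 153 151 152  88  36  90 152 156 157 156 153 155 156', '154 150 154 152 156 157 155 158 155 158 155 155 153 154 153 154']
[-0.528  0.167  0.833]
```

The collar and nose now match the start picture. I retract along the hand axis.

>>> jog_arm(commands=[[0, 0, 0, -0.05, 0.016, 0.083, -1], [0, 0, 0, -0.16, 0.05, 0.25, -1], [0, 0, 0, -0.32, 0.1, 0.5, -1], [0, 0, 0, -0.53, 0.167, 0.83, -1], [0, 0, 0, -0.53, 0.167, 0.83, -1], [0, 0, 0, -0.53, 0.167, 0.83, -1]])

```text
clock: 24.6
eef_pos: [0.4754, -0.1698, 0.2138]
tool_rot: [0.391, 2.526, -0.119]
force: [0.0, 0.3, -0.9]
width: 0.0927
gripper_force: 0.0
```

>>> jog_arm(commands=[[0, 0, 0, -0.1, 0, 0.4, -1], [0, 0, 0, -0.2, 0, 0.7, -1], [0, 0, 0, -0.2, 0, 0.7, -1], [0, 0, 0, -0.2, 0, 0.7, -1]])

```text
clock: 25.0
eef_pos: [0.4556, -0.1699, 0.2816]
tool_rot: [0.392, 2.53, -0.118]
force: [0.9, -0.5, 1.0]
width: 0.0932
gripper_force: 0.0
```

```bash
python3 - <<'E'
from h import *
a=cv2.imread('pics/side0.png').astype(int);b=env.capture('side').astype(int);t0=cv2.imread('pics/top0.png').astype(int);t=env.capture('top').astype(int)
print('rest diff side',np.abs(a-b)[200:280,245:300].max(2).mean(), 'px>60',(np.abs(a-b)[200:280,245:300].max(2)>60).sum())
H=cv2.cvtColor(b.astype(np.uint8),cv2.COLOR_BGR2HSV);H0=cv2.cvtColor(a.astype(np.uint8),cv2.COLOR_BGR2HSV)
for r in(206,212,218,224,228,230,232,255,257,258,259):print(r,' '.join(map(str,H0[r,254:294:2,1])),'|',' '.join(map(str,H[r,254:294:2,1])))
# stud: brass in the stud area now against a flush neighbour (side)
for nm,(x,y) in{'proud':(299,177),'flush':(301,170)}.items():
    h=H[y-5:y+6,x-6:x+7];h0=H0[y-5:y+6,x-6:x+7];f=lambda k:((k[...,0]>17)&(k[...,0]<30)&(k[...,1]>110)&(k[...,2]>110)).sum();print(nm,f(h0),f(h))
E
```

```text
rest diff side 4.064772727272727 px>60 28
206 147 149 150 157 140 128 127 128 127 129 127 127 128 128 130 128 126 128 129 125 | 146 150 149 156 143 129 127 126 126 130 124 126 126 128 129 128 127 128 128 128
212 18 129 203 206 205 200 126 128 131 130 128 126 128 127 129 128 127 131 128 127 | 19 124 204 202 208 204 125 125 128 129 126 125 126 127 129 129 127 129 126 127
218 15 87 131 199 206 206 208 169 129 128 129 126 125 127 127 128 127 128 129 128 | 20 91 126 191 208 204 207 178 127 127 128 125 127 128 125 130 127 127 129 128
224 45 131 133 132 129 207 203 206 209 90 9 87 97 128 127 130 127 124 128 129 | 50 129 131 132 127 190 202 205 203 119 9 68 98 127 126 129 127 126 129 128
228 129 131 131 128 122 15 160 133 47 6 8 100 102 103 127 127 127 128 128 131 | 129 134 133 127 121 14 119 131 8 12 13 90 103 101 125 128 127 125 127 128
230 130 125 133 127 122 11 9 6 9 74 89 56 101 101 104 131 129 127 128 128 | 131 131 132 126 122 12 9 6 9 75 86 37 99 100 103 128 127 124 129 128
232 134 132 127 125 124 84 53 73 89 85 94 77 90 101 103 126 127 128 128 129 | 130 133 125 126 125 91 73 80 88 85 92 75 88 100 97 125 128 126 128 126
255 153 154 155 157 152 155 153 151 152 159 129 92 90 89 81 94 68 81 152 154 | 151 154 152 152 152 154 154 155 151 145 130 92 89 89 81 97 66 60 156 153
257 152 154 152 151 152 153 154 152 152 155 155 107 119 141 153 140 17 22 159 151 | 154 154 152 153 152 151 152 154 148 150 153 104 116 139 154 152 16 25 154 153
258 154 154 155 155 154 155 154 148 153 154 157 148 154 154 154 144 30 19 157 157 | 153 154 154 156 155 154 154 155 155 153 155 146 151 156 153 152 30 53 149 158
259 156 151 154 156 158 156 154 154 155 152 156 154 154 155 154 154 76 40 156 156 | 157 152 154 152 154 156 154 154 153 151 152 153 155 156 155 153 89 91 156 155
proud 28 6
flush 22 3
```

```bash
python3 -c "
from cell import env
print(env.hand_in())"
```

```text
the job is handed in; nothing more can be done
None
```

I pressed the stud flush and the punch tripped. The punch is back in its rest, within about 1 px (about 2–3 mm) of its start position in the side view, and released. I handed the job in at about 25 s, but it returned no verdict.

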